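# Clear the lens-carriage frame and thread its guide rod

## Task

With the scraper block, wipe the three brass chips off the dark slide plate of the lens-carriage frame onto the table (do not touch the chips with the fingers), then set the scraper down on the table clear of the frame. Then take the guide rod with the blue cap out of the wooden stand and thread it, tip down, through the upper brass bushing and on through the lower one, until its tip stands out about 20 mm below the lower bushing without reaching the slide plate, and finish while holding it upright there, spanning both bushings. Leave the orange-capped rod, the black lens, the amber jar and the screwdriver alone.

Things in the scene. Friction and masses are not known exactly. Their poses are not given: they have to be found in the camera images.
- frame: Fixed lens-carriage frame; place and yaw vary. Origin on the vertical axis common to both bushings, at table level; z up, x along the dark slide plate, away from the column. Aluminium column: x -65 to -45, y -30 to +30, up to z 120 mm; two arms from it carry the bushings. Between slide plate and lower bushing 40 mm are free.
- upper_mouth (a point): Centre of the upper bushing's top mouth, 120 mm above the table; axes as the frame's. Square brass block 34 x 34 mm, 16 mm thick, z 104 to 120; vertical through bore 12.4 mm wide, with a 3 mm chamfer at the top mouth.
- lower_mouth (a point): Centre of the lower bushing's top mouth, 72 mm above the table, straight below the upper; same block, bore and chamfer, z 56 to 72 mm.
- plate_end (a point): Middle of the slide plate's free end edge (frame x = +195), on the plate's top, 16 mm above the table. The flat dark plate runs from frame x -65 to +195 and y -40 to +40 mm, with no rims: chips can be pushed off its free end or its long sides.
- scraper: Loose scraper block, 140 g, standing upright on the table. White wiping foot 28 x 100 x 28 mm (x, y, z), on it a blue grip 22 x 60 mm up to z 75. Origin at the centre of the underside; x is its thin direction (pinch the grip across x), y its 100 mm width, wider than the 80 mm slide plate.
- chip0: Brass chip 14 x 12 x 7 mm, about 10 g, loose on the slide plate between frame x 105 and 165. Origin at the centre of its underside.
- chip1: Second such chip.
- chip2: Third such chip.
- stand: Fixed wooden rod stand 140 x 50 x 50 mm (x, y, z), position and yaw vary. Origin at the centre of its underside. Two upright holes at x = -40 and x = +40 mm, 12.5 mm wide and 40 mm deep (floor 10 mm above the table), hold the two rods; which rod is in which hole varies.
- rod: Loose guide rod, about 70 to 140 g, upright in the stand: steel shaft 10 mm in diameter, tapering over the last 4 mm to 6.4 mm at the tip; at its upper end a round blue cap, 22 mm in diameter, from 134 to 170 mm above the tip (grip it there). Origin at the centre of the tip; z runs along the rod from tip to cap.
- worn_rod: Bystander: a rod of the same shape with an orange cap, in the other hole. Leave it.
- lens: Bystander: black lens barrel, 60 mm in diameter, 52 mm high, standing. Origin at the centre of its underside.
- jar: Bystander: amber glass jar with white cap, 48 mm in diameter, 65 mm high. Origin at the centre of its underside.
- driver: Bystander: screwdriver with a yellow handle lying on the table, about 200 mm long along its x, handle towards -x.
Not all that is in view belongs to the job. What is shaped like the scraper but purple is not meant.

How it is judged:
By the outcome, as a careful person would: the job done as asked, in the order asked, and still so for the second after the job is handed in, while the arm keeps its last pose, push and grip.
It also fails if it takes over 64 s, if anything falls off the work surface, if the arm or the gripper's body presses on something with over 40 N, if the wrist force passes 120 N, or if a joint passes its speed limit or range.

## Robot

A 6-joint arm with a two-finger parallel gripper is mounted at the origin on the work surface. World frame = base frame: x ahead of the robot, y to its left, z up, the work surface at z = 0. Lengths are in m, angles in rad, forces in N, time in s.
With the tool pointing down it reaches from about 0.35 to 0.775 m from the base axis. Payload 7.3 kg.
Tool frame: the origin (TCP) lies between the finger pads; the fingertips stand 14 mm ahead of it and the grasp point (between the pads) lies 5 mm behind it; z points along the fingers, y is the direction in which the jaws open and shut (so a half turn about z gives the same grasp; the last joint's range is limited). The gripper opens to 92 mm and grips with 3 to 60 N. Pads are 19 mm wide; open, the fingers measure 130 mm over their backs; the gripper's body (75 mm by 190 mm) begins 47 mm behind the grasp point.
Start: joints at [1.103, 0.342, 1.524, -0, 1.275, -0.146], TCP at [0.166, 0.498, 0.241] pointing down, gripper open.
Joint ranges: [-2.53, 2.53], [-0.77, 2.02], [0.04, 2.7], [-1, 4.14], [0.28, 2.66], [-3.11, 3.11]. Speed limits (rad/s): [2.57, 2.57, 3.14, 3.14, 3.14, 3.14].

## Interface

Orientations are given as [roll, pitch, yaw] about the fixed x, y, z axes, in that order (R = Rz(yaw) Ry(pitch) Rx(roll)).
In Python, from cell import robot gives the robot as it stands.
- The arm moves only by the shell command python3 -m creep 'ROWS' [FORCE]. ROWS is JSON, a list that holds one entry, the list of rows, each a list of 7 numbers: the shift along the tool's x, y, z in cm, then the turn, a rotation vector about the tool's x, y, z in degrees, then the gripper command: -1 is shut, 1 is fully open, values between are in proportion. In form: [[[tx, ty, tz, wx, wy, wz, gripper], ...]]. A call has 1 to 8 rows; each row is the pose to reach, as a shift and turn from the pose measured when the call began, along the tool's axes at that moment; what a row does not reach only later rows make up. A row lasts 1/10 s, in which the tool goes at most 50 mm and 8.59 degrees, less where a joint would pass 70% of its speed; a pose out of reach is approached as far as the arm can. A call with a gripper value outside its range is refused whole. The fingers move at their own pace and stop on an object; FORCE is the grip in N (left out, the last holds). Time passes only in rows, so rows that repeat a pose let the fingers close. It gives the time, the measured TCP pose, the force and the opening at its end, in the units of the state.
- robot.observe(): the state, without advancing time (a new reading comes with each control period).
- robot.read_camera(name): name is "scene" or "side" or "wrist"; returns the picture (420x560x3 uint8, red, green, blue); there is no depth.
- robot.camera_params(name): a dict with "camera_matrix" (3x3 intrinsics, pixels), "R" (3x3) and "t" (3): a world point X has camera coordinates R X + t. Camera axes: x right, y down, z forward; pixel columns grow to the right and rows downward; lengths in m; the calibration is good to about 2 mm. A picture is of the moment at which its call begins: read the wrist's pose just before it. camera_params takes no time and is no camera call; for the wrist camera it gives the pose at the moment of the call.
- robot.hand_in(): hands the job in, once; it reports no verdict.
Trained networks look in the newest picture that a camera, given by its name, has taken for a name from the list of things; names that differ only in an ending like _2 or _b are one class to them, and where a whole thing is asked for, a point or a joint stands for the part that bears it (a point fixed in the world has none). Each returns a list of dicts, best first, with "score" (0 to 1); they miss things now and then, are a little off and sometimes report something else, mostly with a low value. They report only what shows in the picture. A call takes as long as a camera call. They do not tell look-alikes from the thing itself.
- robot.look_for(camera, label): "centre" ([x, y, z] in m, in the coordinates of the camera as it stood for that picture, good to about 4 mm: the middle of the surface that is visible of it).
- robot.masks_of(camera, label): "mask" (420x560 bool, what is visible of it).
The state is a dict: "time": time; "qpos": joint angles; "qvel": joint speeds; "joint_efforts": joint torques, N m; "tool_pos": TCP position; "tool_rot": TCP orientation; "contact_force": force on the tool from outside, world axes, zero at the start; "torque": the same for the moment, N m; "opening": finger opening in m.
Only numpy, scipy, OpenCV 4.12 (cv2) and the standard library are available. Lean on these libraries where they do the work, as an engineer would, in place of code of your own. Each camera call takes 0.05 s, during which the arm holds its last target.

## Working session

There is one attempt and no reset: what is moved stays moved. The work goes in short steps, Python scripts to look and compute and a shell command to move; the robot and the scene stay as the last step left them, time stands still between calls to the robot, and variables do not carry over. Pictures are saved under pics/ and viewed, and the job is handed in when it is done.

```bash
ls; mkdir -p pics; python3 - <<'E'
from cell import robot
import cv2
print(robot.observe())
for c in ["scene","side","wrist"]:
    im=robot.read_camera(c); cv2.imwrite(f"pics/{c}0.png",im[:,:,::-1])
    p=robot.camera_params(c); print(c,p)
E
```

```text
pics
{'time': 0.0, 'qpos': array([ 1.10300967e+00,  3.42727547e-01,  1.52504210e+00, -2.33389517e-06,
        1.27537214e+00, -1.46014797e-01]), 'qvel': array([ 0.00217834, -0.00176409,  0.00036449,  0.00024817,  0.00089567,
        0.00021194]), 'joint_efforts': array([ 3.02220242e-04, -4.31239736e+01, -2.44219333e+01,  7.17246160e-02,
        5.61169500e-02, -1.78033547e-04]), 'tool_pos': array([0.16583953, 0.49770807, 0.24003368]), 'tool_rot': array([-3.14005968e+00, -2.23185161e-04,  2.81982131e+00]), 'contact_force': array([-0.03533764,  0.03476826,  0.14946689]), 'torque': array([-0.00200346,  0.00682758, -0.01018654]), 'opening': 0.09149216590306877}
scene {'camera_matrix': array([[477.2393981 ,   0.        , 277.86123925],
       [  0.        , 477.2393981 , 209.60282361],
       [  0.        ,   0.        ,   1.        ]]), 'R': array([[-0.65441323,  0.75611201,  0.00616028],
       [ 0.55240643,  0.48363793, -0.67892672],
       [-0.51632399, -0.44089565, -0.7341802 ]]), 't': array([ 0.47574224, -0.20727158,  1.4678128 ])}
side {'camera_matrix': array([[444.43885609,   0.        , 283.87539088],
       [  0.        , 444.43885609, 215.6324187 ],
       [  0.        ,   0.        ,   1.        ]]), 'R': array([[ 0.85068149, -0.52565628,  0.00514591],
       [-0.3552289 , -0.58203572, -0.73146897],
       [ 0.38749636,  0.62041913, -0.68185531]]), 't': array([-0.57095968,  0.21302817,  1.18073698])}
wrist {'camera_matrix': array([[296.37331752,   0.        , 278.21643499],
       [  0.        , 296.37331752, 208.89466553],
       [  0.        ,   0.        ,   1.        ]]), 'R': array([[ 3.16180132e-01,  9.48698723e-01,  9.25949975e-04],
       [ 9.16514557e-01, -3.05705644e-01,  2.57963419e-01],
       [ 2.45012634e-01, -8.07142611e-02, -9.66154241e-01]]), 't': array([-0.5265797 , -0.03327029,  0.38781814])}
```

View pics/scene0.png

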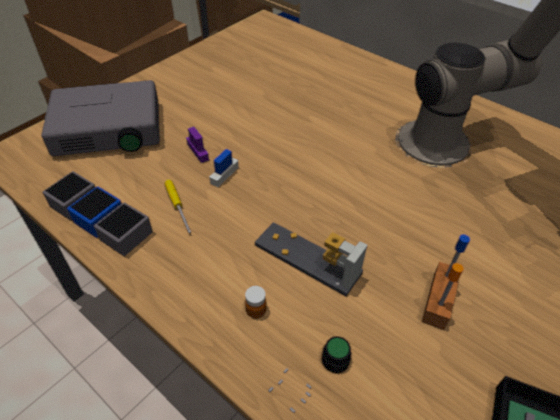

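View pics/side0.png

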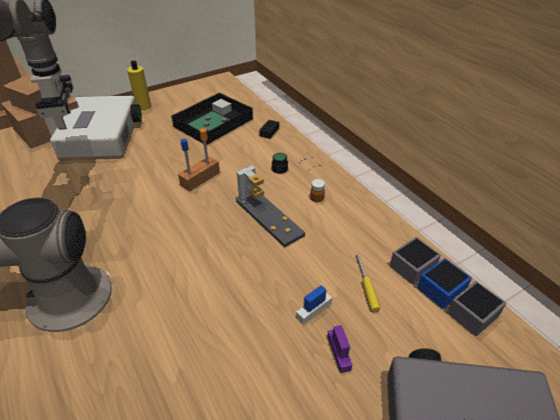

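View pics/wrist0.png

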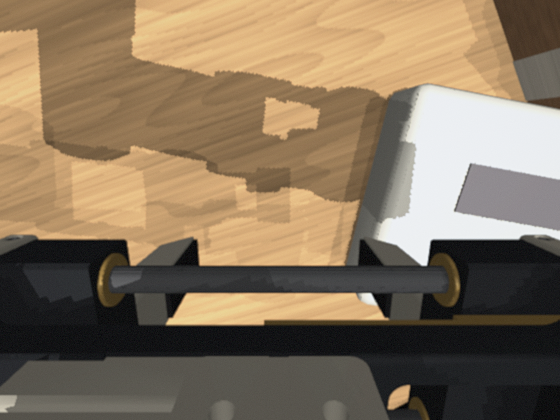

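```bash
cat > h.py <<'E'
import numpy as np,cv2
from cell import robot
def toworld(c,cam,p=None):
    p=p or robot.camera_params(cam); return p["R"].T@(np.array(c)-p["t"])
def proj(X,cam,p=None):
    p=p or robot.camera_params(cam); c=np.atleast_2d(X)@p["R"].T+p["t"]; u=c@p["camera_matrix"].T; return u[:,:2]/u[:,2:]
def ray(px,cam,z,p=None):
    p=p or robot.camera_params(cam); d=p["R"].T@np.linalg.solve(p["camera_matrix"],np.r_[px,1]); o=-p["R"].T@p["t"]
    return o+d*(z-o[2])/d[2]
E
python3 - <<'E'
from h import *
np.set_printoptions(precision=4,suppress=True)
for cam in ["scene","side"]:
  for l in ["upper_mouth","lower_mouth","plate_end","scraper","chip0","stand","rod","worn_rod","lens","jar","driver"]:
    r=robot.look_for(cam,l)
    for d in r[:3]:
        print(cam,l,round(d["score"],2),toworld(d["centre"],cam))
print(robot.observe()["time"])
E
```

```text
scene upper_mouth 0.98 [0.6119 0.0364 0.0194]
scene lower_mouth 0.64 [0.6133 0.0356 0.0151]
scene plate_end 0.73 [0.6123 0.0387 0.0145]
scene scraper 0.91 [ 0.5174 -0.483   0.0359]
scene scraper 0.77 [ 0.5377 -0.3656  0.0367]
scene stand 0.65 [0.5351 0.2836 0.0534]
scene rod 0.59 [0.468  0.2705 0.1582]
scene worn_rod 0.74 [0.4658 0.2714 0.1593]
scene worn_rod 0.59 [0.5452 0.2971 0.1561]
scene worn_rod 0.48 [0.6158 0.0384 0.0156]
scene lens 0.66 [0.7845 0.1942 0.0542]
scene jar 0.68 [ 0.7957 -0.0059  0.0577]
scene driver 0.66 [ 0.6897 -0.399   0.0187]
side upper_mouth 0.58 [0.5977 0.0207 0.0125]
side lower_mouth 0.68 [ 0.7814 -0.0196  0.0427]
side plate_end 0.8 [0.5959 0.0201 0.0171]
side scraper 0.87 [ 0.5034 -0.5228  0.0389]
side scraper 0.56 [ 0.5146 -0.3855  0.0327]
side chip0 0.51 [0.5986 0.0225 0.0181]
side stand 0.67 [0.491  0.2715 0.0375]
side worn_rod 0.55 [0.5422 0.2959 0.1502]
side lens 0.57 [0.7608 0.1724 0.0377]
side jar 0.78 [ 0.7816 -0.0216  0.0433]
side driver 0.93 [ 0.679  -0.4186  0.0193]
1.25
```

```bash
python3 - <<'E'
import cv2,numpy as np
s=cv2.imread("pics/scene0.png"); d=cv2.imread("pics/side0.png")
def crop(im,x0,y0,w,h,k,n):
    c=cv2.resize(im[y0:y0+h,x0:x0+w],None,fx=k,fy=k,interpolation=cv2.INTER_CUBIC)
    for i in range(0,w,10):
        cv2.putText(c,str(x0+i),(i*k,8),0,.3,(255,255,255),1); cv2.line(c,(i*k,8),(i*k,14),(255,255,255),1)
    for i in range(0,h,10):
        cv2.putText(c,str(y0+i),(0,i*k+4),0,.3,(255,255,255),1); cv2.line(c,(20,i*k),(26,i*k),(255,255,255),1)
    cv2.imwrite(f"pics/{n}.png",c)
crop(s,245,215,130,85,6,"a1"); crop(d,225,160,90,90,6,"a2")
crop(s,415,225,60,110,5,"a3"); crop(d,170,120,60,75,7,"a4")
crop(s,180,120,70,70,8,"a5"); crop(d,285,275,80,100,6,"a6")
E
```

```text
(no output)
```

View pics/a1.png

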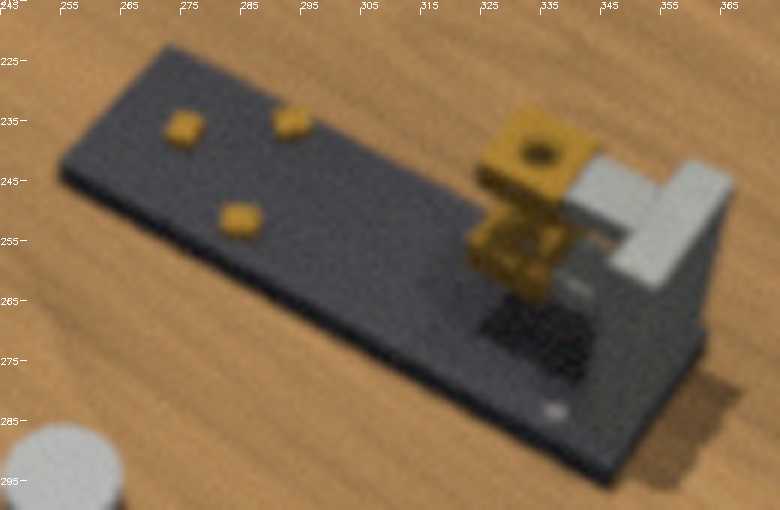

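View pics/a2.png

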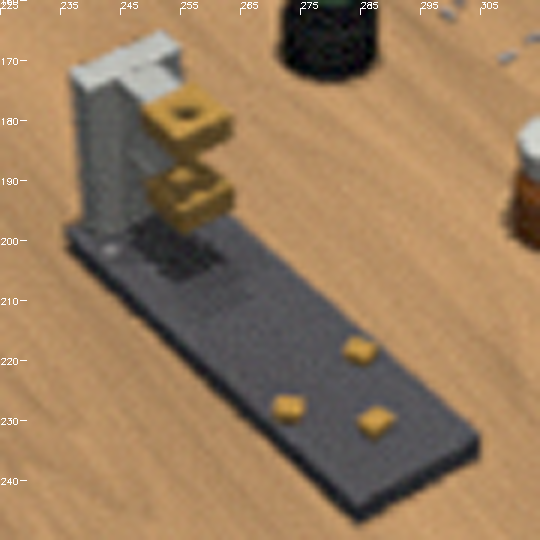

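View pics/a5.png

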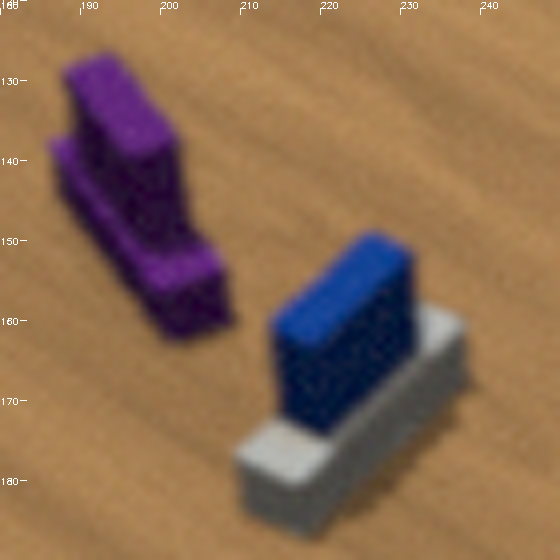

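View pics/a6.png

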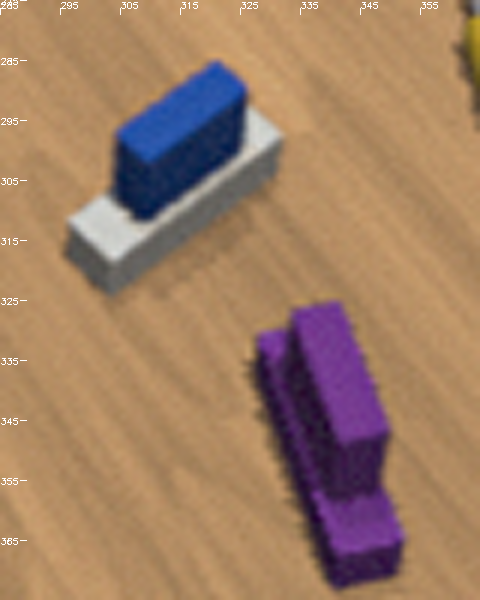

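View pics/a3.png

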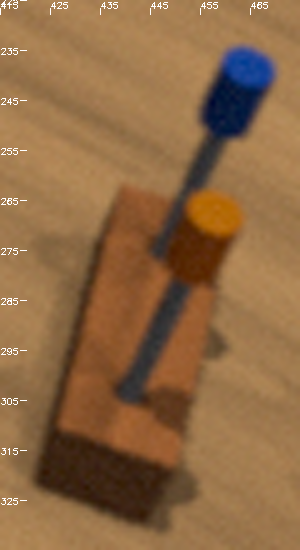

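View pics/a4.png

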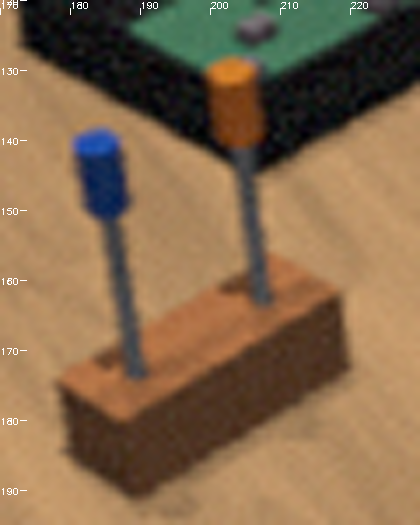

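```bash
cat > fit.py <<'E'
from h import *
from scipy.optimize import least_squares
np.set_printoptions(precision=4,suppress=True)
P={c:robot.camera_params(c) for c in["scene","side"]}
def fit(pts,x0):
    def f(v):
        c,s=np.cos(v[2]),np.sin(v[2]);r=[]
        for cam,l,px in pts:
            X=[v[0]+c*l[0]-s*l[1],v[1]+s*l[0]+c*l[1],l[2]]
            r+=list(proj(X,cam,P[cam])[0]-px)
        return np.array(r)
    best=min((least_squares(f,[x0[0],x0[1],a],loss="soft_l1") for a in np.arange(0,6.28,.5)),key=lambda r:r.cost)
    print(best.x,np.degrees(best.x[2]),"cost",best.cost); print(f(best.x).reshape(-1,2).round(1).tolist()); return best.x
if __name__=="__main__":
    S,D="scene","side"
    # candidate corner identification
    e=16e-3
    F=[(S,(0,0,.12),(334.9,240.4)),(S,(.195,.04,e),(255.3,243)),(S,(.195,-.04,e),(272.9,222.6)),(S,(-.065,.04,e),(346,293.6)),
     (S,(-.065,-.03,.12),(367.4,245.4)),(S,(-.045,-.03,.12),(359.9,241.2)),(S,(-.065,.03,.12),(354.1,263.2)),(S,(-.045,.03,.12),(346.6,258.6)),
     (D,(0,0,.12),(256,178.7)),(D,(.195,.04,e),(304.9,233.2)),(D,(.195,-.04,e),(284.6,244.5)),(D,(-.065,-.04,e),(236.2,198.5)),(D,(-.065,-.03,.12),(236.9,172.4)),(D,(-.065,.03,.12),(252.4,165.2))]
    f=fit(F,(.62,.05))
    g=.075;h=.028
    def sc(o): # order of corners: left, far ...
        a=.011;b=.03;A=.014;B=.05
        return [(S,(-a*o,-b*o,g),(218.4,163.1)),(S,(a*o,-b*o,g),(213.9,159.9)),(S,(a*o,b*o,g),(226.8,149.1)),(S,(-a*o,b*o,g),(231.4,151.2)),
        (S,(A*o,-B*o,h),(209.4,176.2)),(S,(-A*o,-B*o,h),(217.2,180.2)),(S,(-A*o,B*o,h),(238.4,160.6))]
    fit(sc(1),(.53,-.37))
    a=.011;b=.03;A=.014;B=.05
    fit([(D,(a,b,g),(304.6,297.4)),(D,(a,-b,g),(321.2,285.3)),(D,(-a,-b,g),(325.9,289.1)),(D,(-a,b,g),(309.9,301.6)),(D,(A,B,h),(296.2,311.6)),(D,(-A,B,h),(303.2,318.6)),(D,(-A,-B,h),(331.9,297.1))],(.53,-.37))
    T=.05
    fit([(S,(-.07,-.025,T),(439.3,262.3)),(S,(.07,-.025,T),(426.5,310.5)),(S,(.07,.025,T),(449.3,317.9)),
      (S,(-.04,0,T),(446.9,276.5)),(D,(-.04,0,T),(189.5,173.5)),
      (D,(-.07,-.025,T),(187.4,179.6)),(D,(-.07,.025,T),(178.5,174.6)),(D,(.07,.025,T),(209.2,156.3)),(D,(.07,-.025,T),(219.2,161.6))],(.5,.28))
    # triangulate blue cap top
    def tri(a,b):
        rows=[]
        for cam,px in((S,a),(D,b)):
            M=P[cam]["camera_matrix"]@np.c_[P[cam]["R"],P[cam]["t"]]
            rows+=[px[0]*M[2]-M[0],px[1]*M[2]-M[1]]
        v=np.linalg.svd(np.array(rows))[2][-1];return v[:3]/v[3]
    print("cap",tri((464.7,237.9),(183.9,140.4)),"entry",tri((446.9,276.5),(189.5,173.5)))
    for n,px,cam in[("c",(275.4,236.2),S),("c",(293.3,235.3),S),("c",(285,252),S),("c",(284.8,218.3),D),("c",(273,228),D),("c",(287.4,230.3),D)]:
        X=ray(px,cam,e+.004,P[cam]); c,s=np.cos(f[2]),np.sin(f[2]); d=X-[f[0],f[1],0]
        print("chip",cam,X,c*d[0]+s*d[1],-s*d[0]+c*d[1])
E
python3 fit.py
```

```text
[ 0.5992  0.0523 -1.4641] -83.88705041970294 cost 11.33749590188384
[[-0.6, -0.0], [-1.7, -1.0], [-0.5, -0.6], [0.1, 0.1], [-0.2, -0.4], [-0.9, -0.4], [-0.2, 0.0], [-1.0, 0.3], [-0.9, -1.5], [-0.3, -2.0], [-1.0, -1.6], [-1.3, -1.4], [-1.6, -1.9], [-1.3, -1.6]]
[ 0.5278 -0.3708  1.2237] 70.1108111324168 cost 43.79579539109075
[[-7.0, -5.8], [0.8, 2.2], [8.0, 5.9], [-0.1, -0.8], [0.6, 1.7], [-11.2, -8.4], [-0.1, -0.3]]
[ 0.5279 -0.3792  1.7358] 99.45337775066066 cost 2.4433248890671653
[[-1.2, -0.6], [-0.3, -1.3], [1.2, 0.2], [-0.3, 0.7], [-0.1, 0.1], [0.6, 0.2], [0.2, 0.1]]
[0.5026 0.2849 6.5811] 377.06802802257084 cost 7.639092989317619
[[-1.3, -0.6], [-1.4, 0.1], [-0.2, 1.3], [-0.3, -1.2], [-0.5, -1.7], [-0.5, -0.6], [-1.3, -1.7], [-0.6, -1.6], [-0.9, -1.3]]
cap [0.4627 0.2727 0.1778] entry [0.4636 0.2737 0.0439]
chip scene [ 0.6129 -0.107   0.02  ] 0.15985928184267775 -0.003334358740195529
chip scene [ 0.5814 -0.0754  0.02  ] 0.12510039017803792 -0.03126188646781333
chip scene [ 0.6348 -0.0571  0.02  ] 0.11264051922945541 0.023805884855949238
chip side [ 0.6363 -0.0617  0.02  ] 0.11730412389323458 0.024780146010000125
chip side [ 0.5833 -0.0794  0.02  ] 0.12929548383201647 -0.029785620157238478
chip side [ 0.6153 -0.1105  0.02  ] 0.1635685118052225 -0.0013385672642423317
```

```bash
cat >> h.py <<'E'
from scipy.spatial.transform import Rotation as Rn
def plan(x,y,z,yawdeg,obs=None):
    o=obs or robot.observe(); R0=Rn.from_euler("xyz",o["tool_rot"]); R1=Rn.from_euler("ZYX",[yawdeg,0,180],degrees=True)
    s=R0.inv().apply(np.array([x,y,z])-o["tool_pos"])*100; w=(R0.inv()*R1).as_rotvec(degrees=True)
    print("t",round(o["time"],2),"pos",o["tool_pos"].round(4),"rpy",np.degrees(o["tool_rot"]).round(2),"f",o["contact_force"].round(1),"op",round(o["opening"],4))
    print("  row",s.round(2),w.round(2))
E
python3 - <<'E'
from fit import *
S,D="scene","side"
g=.075;h=.028;a=.011;b=.03;A=.014;B=.05
X=[(D,(a,b,g),(304.6,297.4)),(D,(a,-b,g),(321.2,285.3)),(D,(-a,-b,g),(325.9,289.1)),(D,(-a,b,g),(309.9,301.6)),(D,(A,B,h),(296.2,311.6)),(D,(-A,B,h),(303.2,318.6)),(D,(-A,-B,h),(331.9,297.1))]
Y=[(S,(a,-b,g),(218.4,163.1)),(S,(-a,-b,g),(213.9,159.9)),(S,(-a,b,g),(226.8,149.1)),(S,(a,b,g),(231.4,151.2)),(S,(-A,-B,h),(209.4,176.2)),(S,(A,-B,h),(217.2,180.2)),(S,(A,B,h),(238.4,160.6))]
fit(Y,(.53,-.37));fit(X+Y,(.53,-.37))
plan(.45,0.05,.30,60)
E
```

```text
[ 0.5265 -0.3732  1.7008] 97.44760214881087 cost 2.19203657883343
[[0.8, 0.0], [-1.1, 0.2], [-0.4, -0.9], [1.3, -0.1], [-0.4, 0.4], [-0.2, 0.3], [0.4, -0.3]]
[ 0.5272 -0.3771  8.0235] 459.7154037885505 cost 9.648014718230716
[[-1.9, -1.1], [-1.1, -1.7], [0.4, -0.3], [-1.0, 0.3], [-0.7, -0.3], [-0.1, -0.2], [-0.6, -0.4], [0.1, -0.4], [-2.0, -0.0], [-2.0, -1.4], [-0.1, -0.8], [-1.1, 0.3], [-0.7, -0.1], [-1.2, -1.1]]
t 1.25 pos [0.166  0.4981 0.2407] rpy [179.99   0.   161.56] f [ 0.1  0.4 -1.1] op 0.0914
  row [-41.11 -33.53  -5.93] [  0.01  -0.01 101.56]
```

```bash
python3 -m creep '[[[0,0,-5,0,0,0,1],[-41,-33.5,-6,0,0,101.5,1],[-41,-33.5,-6,0,0,101.5,1],[-41,-33.5,-6,0,0,101.5,1],[-41,-33.5,-6,0,0,101.5,1],[-41,-33.5,-6,0,0,101.5,1],[-41,-33.5,-6,0,0,101.5,1],[-41,-33.5,-6,0,0,101.5,1]]]'
python3 - <<'E'
from h import *
plan(.49,-.375,.27,9.0)
E
```

```text
time: 2.05
tool_pos: [0.3537, 0.2005, 0.2977]
tool_rot: [3.141, -0.0, 1.764]
contact_force: [0.8, 0.5, 0.5]
opening: 0.0917
t 2.05 pos [0.3537 0.2005 0.2977] rpy [ 1.7994e+02 -2.0000e-02  1.0106e+02] f [0.8 0.5 0.5] op 0.0917
  row [-59.1    2.33   2.76] [ 4.000e-02 -6.000e-02  9.206e+01]
```

```bash
python3 -m creep '[[[-59,0,3,0,0,92,1],[-59,0,3,0,0,92,1],[-59,0,3,0,0,92,1],[-59,0,3,0,0,92,1],[-59,0,3,0,0,92,1],[-59,0,3,0,0,92,1],[-59,0,3,0,0,92,1],[-59,0,3,0,0,92,1]]]'
python3 - <<'E'
from h import *
plan(.525,-.376,.25,9.0)
E
```

```text
time: 2.85
tool_pos: [0.4299, -0.192, 0.2773]
tool_rot: [3.141, -0.001, 0.563]
contact_force: [0.7, 0.0, 0.3]
opening: 0.0916
t 2.85 pos [ 0.4299 -0.192   0.2773] rpy [ 1.7997e+02 -8.0000e-02  3.2260e+01] f [0.7 0.  0.3] op 0.0916
  row [-1.79 20.64  2.74] [ 1.000e-02 -8.000e-02  2.326e+01]
```

```bash
python3 -m creep '[[[-1.8,20.6,2.7,0,0,23.3,1],[-1.8,20.6,2.7,0,0,23.3,1],[-1.8,20.6,2.7,0,0,23.3,1],[-1.8,20.6,2.7,0,0,23.3,1],[-1.8,20.6,2.7,0,0,23.3,1],[-1.8,20.6,2.7,0,0,23.3,1]]]'
python3 - <<'E'
from h import *
p=robot.camera_params("wrist");im=robot.read_camera("wrist");cv2.imwrite("pics/w1.png",im[:,:,::-1])
np.savez("w1.npz",**p)
r=robot.look_for("wrist","scraper")
for d in r: print(d["score"],toworld(d["centre"],"wrist",p))
plan(.525,-.376,.25,9.0)
E
```

```text
time: 3.45
tool_pos: [0.5245, -0.377, 0.2485]
tool_rot: [-3.14, 0.0, 0.155]
contact_force: [-0.4, 0.7, -0.2]
opening: 0.0915
0.83 [ 0.54362088 -0.36998996  0.07551497]
0.61 [ 0.5163692  -0.49293028  0.06430283]
0.47 [ 0.61727474 -0.1076793   0.02173134]
t 3.55 pos [ 0.5244 -0.3749  0.2504] rpy [-1.7994e+02 -7.0000e-02  8.9800e+00] f [ 0.  -0.9  0.4] op 0.0921
  row [0.04 0.12 0.04] [-0.06 -0.07 -0.02]
```

View pics/w1.png

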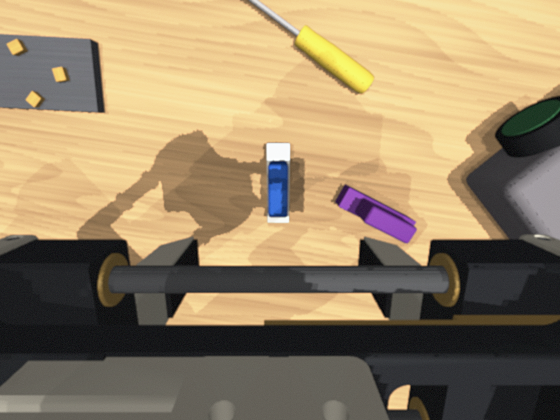

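```bash
python3 - <<'E'
from h import *
im=cv2.imread("pics/w1.png"); 
c=cv2.resize(im[130:235,240:320],None,fx=5,fy=5,interpolation=cv2.INTER_CUBIC); c2=cv2.resize(im[25:125,0:120],None,fx=5,fy=5,interpolation=cv2.INTER_CUBIC)
o=np.zeros((525,1000,3),np.uint8);o[:525,:400]=c;o[:500,400:1000]=c2; cv2.imwrite("pics/w1c.png",cv2.resize(o,(800,420)) if 0 else o[:,:])
p=np.load("w1.npz")
for px in[(266,144),(291,144),(289,221),(267,221)]: print(px,ray(px,"wrist",.028,p))
E
```

```text
(266, 144) [ 0.57621794 -0.35239995  0.028     ]
(291, 144) [ 0.58085765 -0.38206547  0.028     ]
(289, 221) [ 0.48506803 -0.39551439  0.028     ]
(267, 221) [ 0.48067346 -0.36759284  0.028     ]
```

View pics/w1c.png

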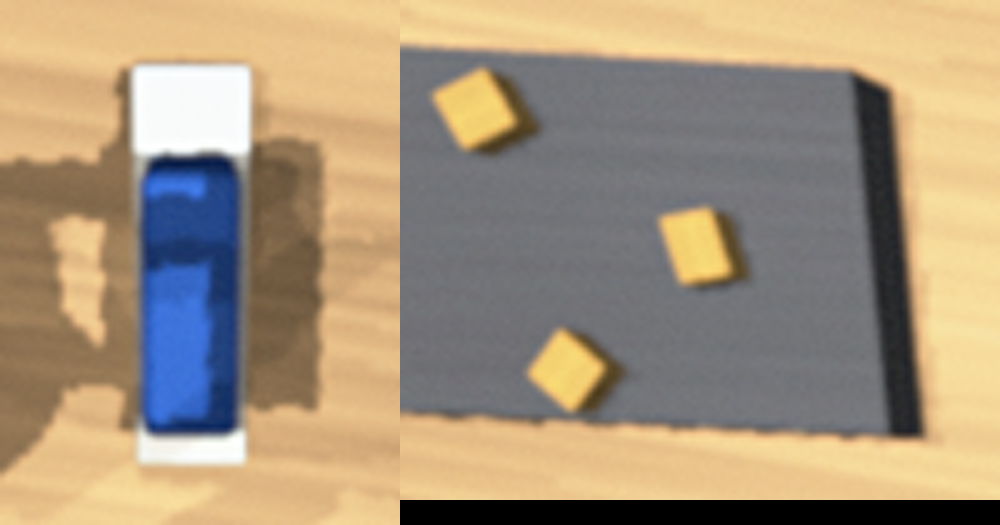

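```bash
python3 - <<'E'
from h import *
p=np.load("w1.npz")
a=ray((91,39.4),"wrist",.016,p);b=ray((98.4,111),"wrist",.016,p);print(a,b,(a+b)/2,np.linalg.norm(a-b),np.degrees(np.arctan2(*(b-a)[[1,0]]))-90)
for q in[(440,48),(640,55),(440,411),(840,423)]: print(ray(((q[0]-400)/5,25+q[1]/5),"wrist",.016,p))
for q in[(480,108),(697,247),(567,370)]: print("chip",ray(((q[0]-400)/5,25+q[1]/5),"wrist",.023,p))
yaw=np.radians(-83.9); e=(a+b)/2; print("origin by -83.9:",e-.195*np.array([np.cos(yaw),np.sin(yaw),0]))
plan(.530,-.3745,.16,8.7); plan(.530,-.3745,.059,8.7)
E
```

```text
[ 0.66032921 -0.13765241  0.016     ] [ 0.58291086 -0.1460413   0.016     ] [ 0.62162004 -0.14184685  0.016     ] 0.07787152340333135 -263.81568118203427
[ 0.65077177 -0.04408049  0.016     ]
[ 0.65632153 -0.08914967  0.016     ]
[ 0.57047155 -0.03800823  0.016     ]
[ 0.58259821 -0.13359944  0.016     ]
chip [ 0.63870639 -0.0580747   0.023     ]
chip [ 0.61679584 -0.10560985  0.023     ]
chip [ 0.58490388 -0.07442906  0.023     ]
origin by -83.9: [0.60089854 0.05204905 0.016     ]
t 3.55 pos [ 0.5244 -0.3749  0.2504] rpy [-1.7994e+02 -7.0000e-02  8.9800e+00] f [ 0.  -0.9  0.4] op 0.0921
  row [0.55 0.06 9.04] [-0.06 -0.07  0.28]
t 3.55 pos [ 0.5244 -0.3749  0.2504] rpy [-1.7994e+02 -7.0000e-02  8.9800e+00] f [ 0.  -0.9  0.4] op 0.0921
  row [ 0.54  0.07 19.14] [-0.06 -0.07  0.28]
```

```bash
python3 -m creep '[[[0.55,0.06,5,0,0,0.3,1],[0.55,0.06,10,0,0,0.3,1],[0.55,0.06,14,0,0,0.3,1],[0.55,0.06,17,0,0,0.3,1],[0.55,0.06,19.1,0,0,0.3,1],[0.55,0.06,19.1,0,0,0.3,1],[0.55,0.06,19.1,0,0,0.3,-1],[0.55,0.06,19.1,0,0,0.3,-1]]]' 30
python3 -m creep '[[[0,0,0,0,0,0,-1],[0,0,0,0,0,0,-1],[0,0,0,0,0,0,-1],[0,0,0,0,0,0,-1],[0,0,0,0,0,0,-1]]]' 30
python3 - <<'E'
from h import *
plan(.530,-.3745,.059,8.7)
E
```

```text
time: 4.35
tool_pos: [0.5311, -0.3746, 0.062]
tool_rot: [3.14, -0.004, 0.152]
contact_force: [-0.2, 0.4, 0.6]
opening: 0.0802
time: 4.85
tool_pos: [0.531, -0.3746, 0.062]
tool_rot: [3.14, -0.003, 0.152]
contact_force: [-0.4, 0.1, -1.2]
opening: 0.0403
t 4.85 pos [ 0.531  -0.3746  0.062 ] rpy [179.89  -0.2    8.72] f [-0.4  0.1 -1.2] op 0.0403
  row [-0.1  -0.03  0.3 ] [ 0.11 -0.2   0.02]
```

```bash
python3 -m creep '[[[0,0,0,0,0,0,-1],[0,0,0,0,0,0,-1],[0,0,0,0,0,0,-1],[0,0,0,0,0,0,-1],[0,0,0,0,0,0,-1],[0,0,0,0,0,0,-1]]]' 40
python3 - <<'E'
from h import *
p=robot.camera_params("wrist");im=robot.read_camera("wrist");cv2.imwrite("pics/w2.png",im[:,:,::-1])
plan(.530,-.3745,.12,8.7)
E
```

```text
time: 5.45
tool_pos: [0.531, -0.3746, 0.0618]
tool_rot: [3.14, -0.003, 0.152]
contact_force: [-0.1, -0.1, -1.1]
opening: 0.0215
t 5.5 pos [ 0.531  -0.3746  0.0618] rpy [179.91  -0.19   8.72] f [-0.3 -0.6 -1.9] op 0.0218
  row [-0.08 -0.01 -5.82] [ 0.09 -0.19  0.02]
```

View pics/w2.png

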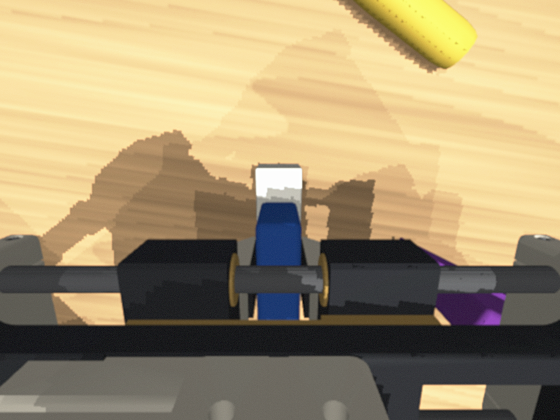

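```bash
python3 -m creep '[[[0,0,-2,0,0,0,-1],[0,0,-5,0,0,0,-1],[0,0,-7,0,0,0,-1],[0,0,-7,0,0,0,-1]]]' 40
python3 - <<'E'
from h import *
y=np.radians(-83.6);print(.6+.08*np.cos(y),.052+.08*np.sin(y))
plan(.6+.08*np.cos(y),.052+.08*np.sin(y),.132,6.4)
E
```

```text
time: 5.9
tool_pos: [0.5321, -0.3756, 0.1351]
tool_rot: [3.135, -0.007, 0.152]
contact_force: [0.4, -0.1, -1.3]
opening: 0.022
0.608917514576506 -0.02750143353284771
t 5.9 pos [ 0.5321 -0.3756  0.1351] rpy [179.63  -0.42   8.72] f [ 0.4 -0.1 -1.3] op 0.022
  row [ 12.87 -33.25   0.19] [ 0.36 -0.43  2.32]
```

```bash
python3 -m creep '[[[1.5,-4,0,0.36,-0.43,2.3,-1],[3.2,-8.3,0,0.36,-0.43,2.3,-1],[4.8,-12.5,0,0.36,-0.43,2.3,-1],[6.4,-16.6,0,0.36,-0.43,2.3,-1],[8,-20.8,0,0.36,-0.43,2.3,-1],[9.7,-25,0,0.36,-0.43,2.3,-1],[11.3,-29.2,0,0.36,-0.43,2.3,-1],[12.9,-33.2,0.2,0.36,-0.43,2.3,-1]]]'
python3 -m creep '[[[0,0,0,0,0,0,-1],[0,0,0,0,0,0,-1]]]'
python3 - <<'E'
from h import *
plan(.6089,-.0275,.132,6.4)
plan(.6089,-.0275,.079,6.4)
for c in["scene","side","wrist"]:
    im=robot.read_camera(c); cv2.imwrite(f"pics/{c}3.png",im[:,:,::-1])
E
```

```text
time: 6.7
tool_pos: [0.6088, -0.0258, 0.1306]
tool_rot: [-3.141, 0.002, 0.112]
contact_force: [1.1, -0.5, -0.7]
opening: 0.0216
time: 6.9
tool_pos: [0.608, -0.0246, 0.1289]
tool_rot: [-3.141, 0.004, 0.115]
contact_force: [-0.2, 0.3, -1.5]
opening: 0.0217
t 6.9 pos [ 0.608  -0.0246  0.1289] rpy [-179.94    0.25    6.58] f [-0.2  0.3 -1.5] op 0.0217
  row [ 0.05  0.3  -0.31] [-0.06  0.25  0.18]
t 6.9 pos [ 0.608  -0.0246  0.1289] rpy [-179.94    0.25    6.58] f [-0.2  0.3 -1.5] op 0.0217
  row [0.08 0.31 4.99] [-0.06  0.25  0.18]
```

View pics/wrist3.png

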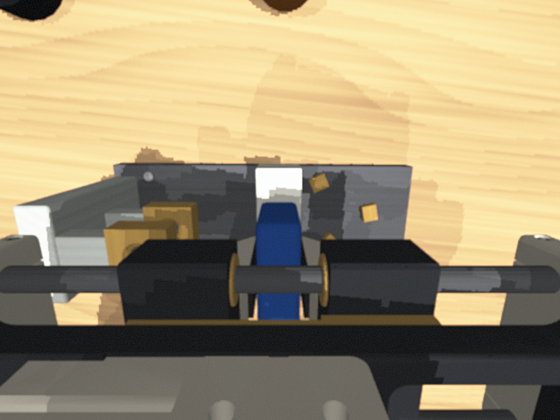

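View pics/side3.png

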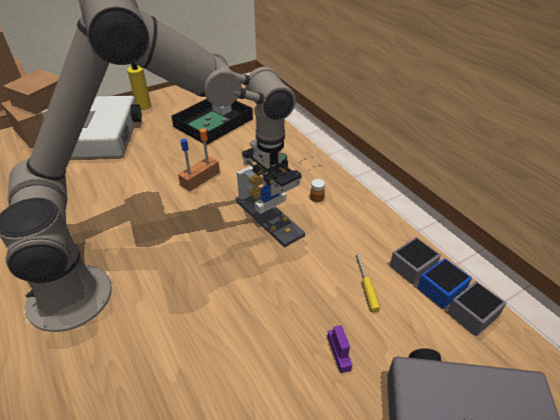

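```bash
python3 -m creep '[[[0,0.3,1.5,0,0.25,0.2,-1],[0,0.3,3,0,0.25,0.2,-1],[0,0.3,4,0,0.25,0.2,-1],[0,0.3,4.7,0,0.25,0.2,-1],[0,0.3,4.7,0,0.25,0.2,-1]]]'
python3 - <<'E'
from h import *
plan(.6089,-.0265,.079,6.4)
im=robot.read_camera("scene"); cv2.imwrite("pics/s4.png",cv2.resize(im[190:310,230:390,::-1],None,fx=5,fy=5,interpolation=cv2.INTER_CUBIC))
E
```

```text
time: 7.55
tool_pos: [0.608, -0.0307, 0.082]
tool_rot: [-3.141, 0.0, 0.106]
contact_force: [-0.4, -0.1, -1.4]
opening: 0.0218
t 7.55 pos [ 0.608  -0.0307  0.082 ] rpy [-1.7994e+02  1.0000e-02  6.0900e+00] f [-0.4 -0.1 -1.4] op 0.0218
  row [ 0.13 -0.4   0.3 ] [-0.06  0.01 -0.31]
```

View pics/s4.png

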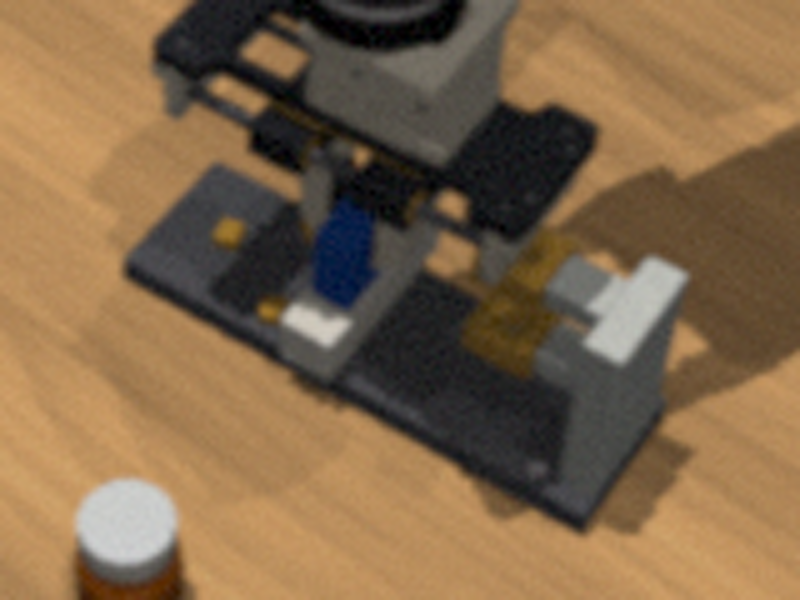

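```bash
python3 -m creep '[[[0.1,0.5,0.1,0,0,-0.3,-1],[0.1,1,0.3,0,0,-0.3,-1],[0.1,1,0.3,0,0,-0.3,-1]]]'
python3 -m creep '[[[0,0,0,0,0,0,-1]]]'
python3 - <<'E'
from h import *
y=np.radians(-83.6);c=np.cos(y);s=np.sin(y)
plan(.6+.215*c,.052+.215*s,.0795,6.4)
E
```

```text
time: 7.9
tool_pos: [0.6108, -0.0413, 0.0799]
tool_rot: [-3.141, -0.002, 0.111]
contact_force: [0.0, 0.2, -0.9]
opening: 0.0216
time: 8.0
tool_pos: [0.6109, -0.0415, 0.0801]
tool_rot: [-3.141, -0.002, 0.111]
contact_force: [0.3, 0.1, -0.7]
opening: 0.0217
t 8.0 pos [ 0.6109 -0.0415  0.0801] rpy [-1.7999e+02 -1.1000e-01  6.3500e+00] f [ 0.3  0.1 -0.7] op 0.0217
  row [-0.03 12.09  0.06] [-0.01 -0.11 -0.05]
```

```bash
python3 -m creep '[[[0,0.8,0,0,0,0,-1],[0,1.6,0.05,0,0,0,-1],[0,2.4,0.1,0,0,0,-1],[0,3.2,0.1,0,0,0,-1],[0,4,0.1,0,0,0,-1],[0,4.8,0.1,0,0,0,-1],[0,5.6,0.1,0,0,0,-1],[0,6.4,0.1,0,0,0,-1]]]'
python3 - <<'E'
from h import *
y=np.radians(-83.6);c=np.cos(y);s=np.sin(y)
plan(.6+.215*c,.052+.215*s,.0795,6.4)
im=robot.read_camera("scene"); cv2.imwrite("pics/s5.png",cv2.resize(im[190:310,230:390,::-1],None,fx=5,fy=5,interpolation=cv2.INTER_CUBIC))
E
```

```text
time: 8.8
tool_pos: [0.618, -0.1058, 0.0791]
tool_rot: [-3.141, -0.002, 0.111]
contact_force: [0.1, -1.0, -1.1]
opening: 0.0218
t 8.8 pos [ 0.618  -0.1058  0.0791] rpy [-1.7999e+02 -1.1000e-01  6.3500e+00] f [ 0.1 -1.  -1.1] op 0.0218
  row [-0.03  5.62 -0.04] [-0.01 -0.11 -0.05]
```

View pics/s5.png

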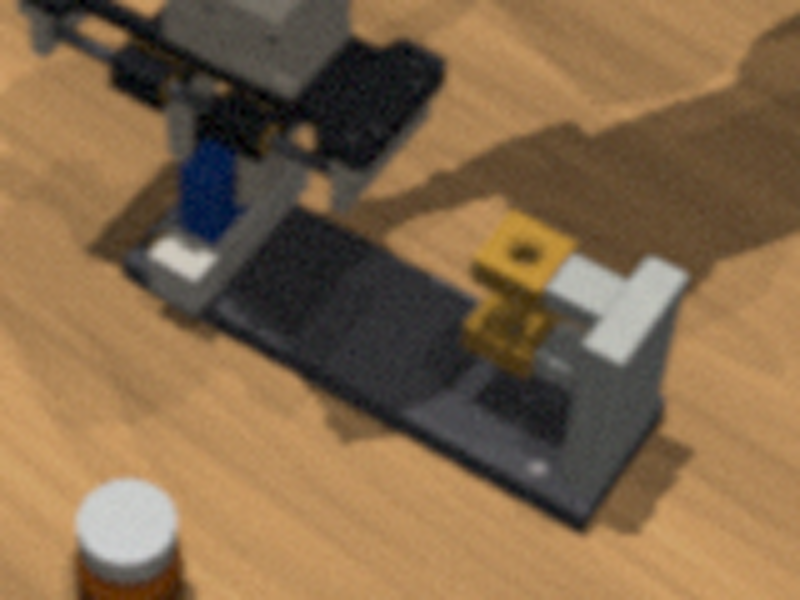

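```bash
python3 -m creep '[[[0,0.8,0,0,0,0,-1],[0,1.6,0,0,0,0,-1],[0,2.4,0,0,0,0,-1],[0,3.2,0,0,0,0,-1],[0,4,0,0,0,0,-1],[0,4.8,0,0,0,0,-1],[0,5.6,0,0,0,0,-1],[0,6.4,0,0,0,0,-1]]]'
python3 -m creep '[[[0,1,0,0,0,0,-1],[0,1,-2,0,0,0,-1],[0,1,-5,0,0,0,-1],[0,1,-7,0,0,0,-1],[0,1,-7,0,0,0,-1]]]'
python3 - <<'E'
from h import *
plan(.531,-.376,.14,8.7)
for c in["scene","side"]:
    im=robot.read_camera(c); cv2.imwrite(f"pics/{c}6.png",im[:,:,::-1])
p=robot.camera_params("wrist");im=robot.read_camera("wrist");cv2.imwrite("pics/w6.png",im[:,:,::-1])
E
```

```text
time: 9.65
tool_pos: [0.6253, -0.1713, 0.0791]
tool_rot: [3.141, -0.002, 0.11]
contact_force: [-0.2, 0.6, -2.4]
opening: 0.022
time: 10.15
tool_pos: [0.6279, -0.1825, 0.1526]
tool_rot: [3.138, -0.008, 0.11]
contact_force: [0.1, -0.1, -1.5]
opening: 0.022
t 10.15 pos [ 0.6279 -0.1825  0.1526] rpy [179.78  -0.46   6.29] f [ 0.1 -0.1 -1.5] op 0.022
  row [-11.77  18.17   1.24] [ 0.23 -0.46 -2.41]
```

View pics/w6.png

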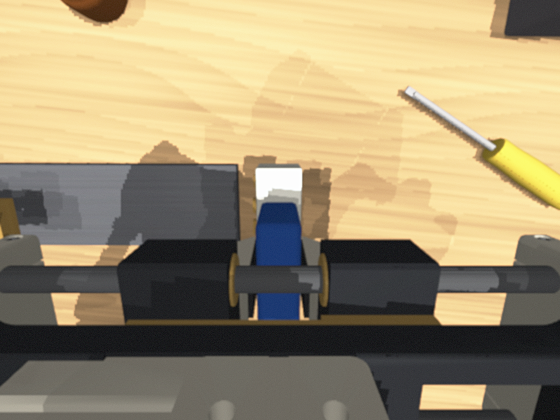

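View pics/side6.png

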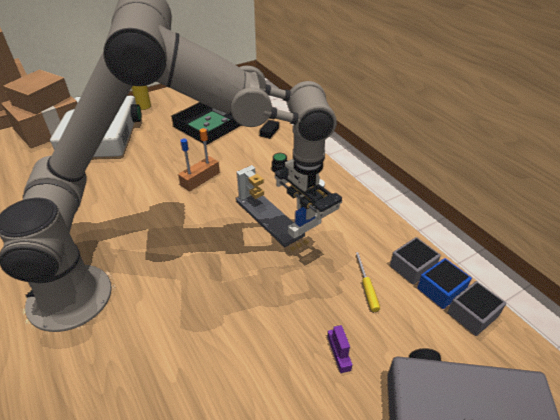

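View pics/scene6.png

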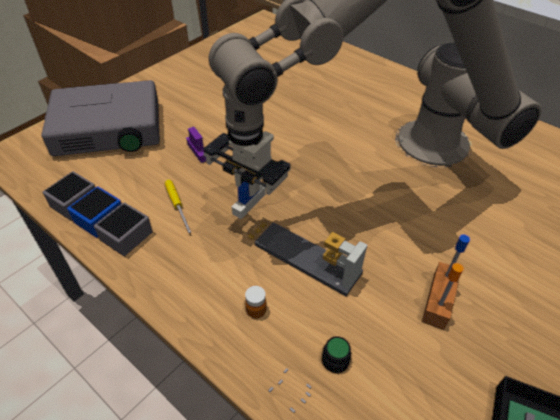

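```bash
python3 -m creep '[[[-2.5,4,0,0,0,-2.4,-1],[-5,8,0,0,0,-2.4,-1],[-7.5,12,0.2,0,0,-2.4,-1],[-10,15.5,0.5,0,0,-2.4,-1],[-11.8,18.2,1,0.2,-0.46,-2.4,-1],[-11.8,18.2,1.2,0.2,-0.46,-2.4,-1],[-11.8,18.2,1.2,0.2,-0.46,-2.4,-1]]]'
python3 - <<'E'
from h import *
plan(.531,-.376,.0625,8.7)
E
```

```text
time: 11.0
tool_pos: [0.5271, -0.3751, 0.1334]
tool_rot: [-3.134, 0.01, 0.15]
contact_force: [0.7, 0.3, -1.9]
opening: 0.0219
t 11.0 pos [ 0.5271 -0.3751  0.1334] rpy [-179.59    0.56    8.59] f [ 0.7  0.3 -1.9] op 0.0219
  row [0.44 0.2  7.08] [-0.41  0.56 -0.11]
```

```bash
python3 -m creep '[[[0.4,0.2,2,-0.4,0.5,0,-1],[0.4,0.2,4,-0.4,0.5,0,-1],[0.4,0.2,5.5,-0.4,0.5,0,-1],[0.4,0.2,6.4,-0.4,0.5,0,-1],[0.4,0.2,6.8,-0.4,0.5,0,-1],[0.4,0.2,6.8,-0.4,0.5,0,-1]]]'
python3 - <<'E'
from h import *
plan(.531,-.376,.0625,8.7)
E
```

```text
time: 11.6
tool_pos: [0.5309, -0.3753, 0.065]
tool_rot: [-3.141, 0.001, 0.151]
contact_force: [-0.5, -0.4, -1.0]
opening: 0.0219
t 11.6 pos [ 0.5309 -0.3753  0.065 ] rpy [-1.7995e+02  8.0000e-02  8.6400e+00] f [-0.5 -0.4 -1. ] op 0.0219
  row [0.   0.07 0.25] [-0.05  0.08 -0.06]
```

```bash
python3 -m creep '[[[0,0,0.25,0,0,0,-1],[0,0,0.35,0,0,0,-1],[0,0,0.35,0,0,0,-1]]]'
python3 -m creep '[[[0,0,0,0,0,0,-0.3],[0,0,0,0,0,0,-0.3],[0,0,0,0,0,0,-0.3]]]'
```

```text
time: 11.9
tool_pos: [0.5311, -0.3755, 0.062]
tool_rot: [-3.141, 0.001, 0.151]
contact_force: [0.7, -0.9, -0.9]
opening: 0.0221
time: 12.2
tool_pos: [0.5312, -0.3757, 0.0623]
tool_rot: [3.141, 0.0, 0.151]
contact_force: [0.6, -0.2, -0.1]
opening: 0.0322
```

```bash
python3 -m creep '[[[0,0,-3,0,0,0,0],[0,0,-8,0,0,0,1],[0,0,-13,0,0,0,1],[0,0,-18,0,0,0,1],[0,0,-22,0,0,0,1],[0,0,-25,0,0,0,1],[0,0,-25,0,0,0,1]]]'
python3 - <<'E'
from h import *
plan(.425,.262,.31,17)
for c in["scene","side"]:
    im=robot.read_camera(c); cv2.imwrite(f"pics/{c}7.png",im[:,:,::-1])
im=robot.read_camera("wrist");cv2.imwrite("pics/w7.png",im[:,:,::-1])
E
```

```text
time: 12.9
tool_pos: [0.5324, -0.3765, 0.3183]
tool_rot: [3.133, -0.006, 0.151]
contact_force: [0.4, -0.2, 0.6]
opening: 0.0834
t 12.9 pos [ 0.5324 -0.3765  0.3183] rpy [179.53  -0.36   8.64] f [ 0.4 -0.2  0.6] op 0.0834
  row [ -1.03 -64.75   0.29] [ 0.49 -0.32 -8.36]
```

View pics/w7.png

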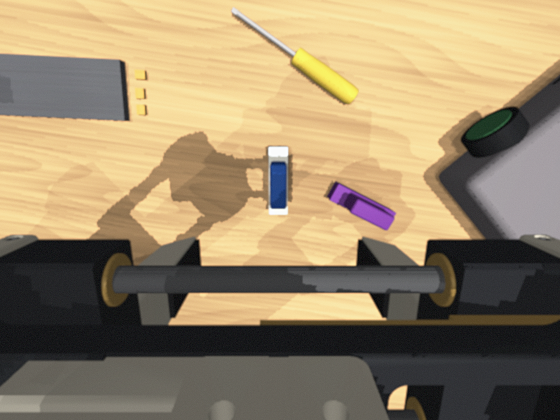

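```bash
python3 -m creep '[[[0,-4,0,0,0,-2,1],[0,-8.5,0,0,0,-4,1],[0,-13,0,0,0,-6,1],[-0.3,-17.5,0,0,0,-8.4,1],[-0.3,-22,0,0.5,-0.3,-8.4,1],[-0.4,-26.5,0,0.5,-0.3,-8.4,1],[-0.5,-31,0,0.5,-0.3,-8.4,1],[-0.6,-35.5,0.1,0.5,-0.3,-8.4,1]]]'
python3 - <<'E'
from h import *
plan(.425,.262,.31,17)
E
```

```text
time: 13.85
tool_pos: [0.4705, -0.0235, 0.309]
tool_rot: [-3.13, 0.008, 0.297]
contact_force: [0.7, 0.5, -1.0]
opening: 0.0913
t 13.85 pos [ 0.4705 -0.0235  0.309 ] rpy [-179.32    0.48   17.02] f [ 0.7  0.5 -1. ] op 0.0913
  row [  4.   -28.63   0.21] [-0.68  0.48  0.01]
```

```bash
python3 -m creep '[[[0.6,-4.2,0,-0.5,0.4,0,1],[1.2,-8.5,0,-0.7,0.5,0,1],[1.8,-13,0,-0.7,0.5,0,1],[2.5,-17.5,0,-0.7,0.5,0,1],[3.1,-22,0,-0.7,0.5,0,1],[3.7,-26,0,-0.7,0.5,0,1],[4,-28.6,0.2,-0.7,0.5,0,1],[4,-28.6,0.2,-0.7,0.5,0,1]]]'
python3 - <<'E'
from h import *
plan(.425,.262,.31,17)
p=robot.camera_params("wrist");im=robot.read_camera("wrist");cv2.imwrite("pics/w8.png",im[:,:,::-1]);np.savez("w8.npz",**p)
E
```

```text
time: 14.65
tool_pos: [0.4234, 0.2641, 0.308]
tool_rot: [-3.141, 0.004, 0.301]
contact_force: [0.7, -0.2, -0.4]
opening: 0.0917
t 14.65 pos [0.4234 0.2641 0.308 ] rpy [-179.99    0.22   17.25] f [ 0.7 -0.2 -0.4] op 0.0917
  row [ 0.09  0.25 -0.2 ] [-0.01  0.22  0.25]
```

View pics/w8.png

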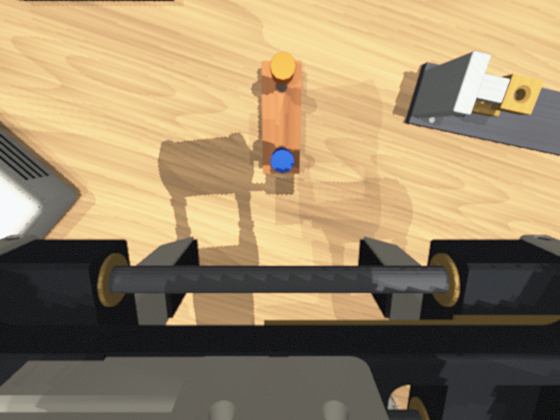

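```bash
python3 - <<'E'
from h import *
p=np.load("w8.npz"); im=cv2.imread("pics/w8.png")
hsv=cv2.cvtColor(im,cv2.COLOR_BGR2HSV)
m=cv2.inRange(hsv,(105,120,60),(130,255,255));m[:130]=0;m[190:]=0
ys,xs=np.nonzero(m);print(xs.mean(),ys.mean(),xs.min(),xs.max(),ys.min(),ys.max())
for c in[(xs.mean(),ys.mean()),((xs.min()+xs.max())/2,(ys.min()+ys.max())/2)]: print(ray(c,"wrist",.18,p))
print("orange",ray((283,65),"wrist",.18,p))
print("bore",ray((520,94),"wrist",.12,p))
crop=cv2.resize(im[45:180,220:330],None,fx=4,fy=4,interpolation=cv2.INTER_CUBIC);c2=cv2.resize(im[45:145,480:560],None,fx=4,fy=4,interpolation=cv2.INTER_CUBIC)
o=np.zeros((540,770,3),np.uint8);o[:,:440]=crop;o[:400,450:]=c2;cv2.imwrite("pics/w8c.png",o)
E
```

```text
281.85779816513764 160.15366972477065 271 293 148 172
[0.46639965 0.27482637 0.18      ]
[0.46656988 0.27474459 0.18      ]
orange [0.54214231 0.29761503 0.18      ]
bore [0.60034156 0.0549722  0.12      ]
```

View pics/w8c.png

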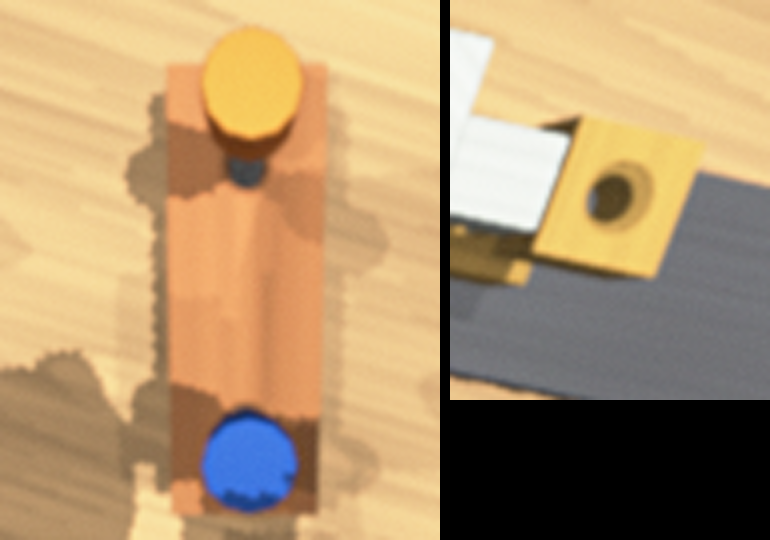

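```bash
python3 - <<'E'
from h import *
plan(.4662,.2746,.25,17)
E
```

```text
t 14.7 pos [0.4239 0.2625 0.3082] rpy [179.95   0.21  17.19] f [ 0.5 -0.4 -0.7] op 0.0914
  row [4.42 0.09 5.8 ] [0.05 0.21 0.19]
```

```bash
python3 -m creep '[[[2.2,0.1,0,0,0.2,0.2,1],[4.4,0.1,1,0,0.2,0.2,1],[4.4,0.1,3,0,0.2,0.2,1],[4.4,0.1,5,0,0.2,0.2,1],[4.4,0.1,5.8,0,0.2,0.2,1],[4.4,0.1,5.8,0,0.2,0.2,1]]]'
python3 - <<'E'
from h import *
plan(.4662,.2746,.160,17)
E
```

```text
time: 15.3
tool_pos: [0.4656, 0.2732, 0.2486]
tool_rot: [3.14, 0.004, 0.295]
contact_force: [-0.5, 0.4, -0.2]
opening: 0.0919
t 15.3 pos [0.4656 0.2732 0.2486] rpy [179.92   0.21  16.91] f [-0.5  0.4 -0.2] op 0.0919
  row [ 0.13 -0.13  8.86] [ 0.08  0.21 -0.09]
```

```bash
python3 -m creep '[[[0,-0.1,3,0.1,0.2,0,1],[0.1,-0.1,6,0.1,0.2,0,1],[0.1,-0.1,8,0.1,0.2,0,0.4],[0.1,-0.1,8.8,0.1,0.2,0,0],[0.1,-0.1,8.8,0.1,0.2,0,-0.3],[0.1,-0.1,8.8,0.1,0.2,0,-0.3]]]'
python3 - <<'E'
from h import *
plan(.4662,.2746,.160,17)
p=robot.camera_params("wrist");im=robot.read_camera("wrist");cv2.imwrite("pics/w9.png",im[:,:,::-1])
E
```

```text
time: 15.9
tool_pos: [0.4669, 0.2744, 0.162]
tool_rot: [-3.141, -0.002, 0.295]
contact_force: [0.0, 0.1, 0.3]
opening: 0.0641
t 15.9 pos [0.4669 0.2744 0.162 ] rpy [-1.7997e+02 -1.2000e-01  1.6910e+01] f [0.  0.1 0.3] op 0.0641
  row [-0.06 -0.04  0.2 ] [-0.03 -0.12 -0.09]
```

View pics/w9.png

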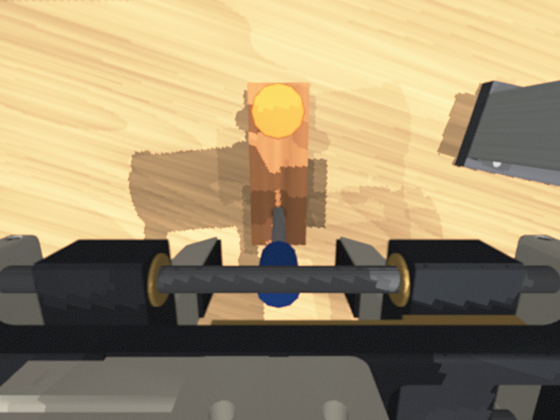

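```bash
python3 -m creep '[[[0,0,0.1,0,0,0,-1],[0,0,0.1,0,0,0,-1],[0,0,0.1,0,0,0,-1],[0,0,0.1,0,0,0,-1],[0,0,0.1,0,0,0,-1],[0,0,0.1,0,0,0,-1],[0,0,0.1,0,0,0,-1],[0,0,0.1,0,0,0,-1]]]' 30
python3 -m creep '[[[0,0,0,0,0,0,-1],[0,0,0,0,0,0,-1],[0,0,0,0,0,0,-1]]]' 50
python3 - <<'E'
from h import *
plan(.4662,.2746,.31,17)
E
```

```text
time: 16.75
tool_pos: [0.467, 0.2745, 0.1612]
tool_rot: [-3.141, -0.003, 0.295]
contact_force: [-0.7, 0.0, 0.8]
opening: 0.0216
time: 17.05
tool_pos: [0.467, 0.2745, 0.1612]
tool_rot: [-3.141, -0.003, 0.295]
contact_force: [0.3, -0.6, 0.7]
opening: 0.0211
t 17.05 pos [0.467  0.2745 0.1612] rpy [-1.7997e+02 -1.6000e-01  1.6910e+01] f [ 0.3 -0.6  0.7] op 0.0211
  row [ -0.03  -0.04 -14.88] [-0.03 -0.16 -0.09]
```

```bash
python3 -m creep '[[[0,0,-1,0,0,0,-1],[0,0,-2,0,0,0,-1],[0,0,-3.5,0,0,0,-1],[0,0,-5,0,0,0,-1],[0,0,-8,0,0,0,-1],[0,0,-11,0,0,0,-1],[0,0,-14,0,0,0,-1],[0,0,-14,0,0,0,-1]]]'
python3 - <<'E'
from h import *
plan(.560,.085,.305,10)
for c in["scene","side"]:
    im=robot.read_camera(c); cv2.imwrite(f"pics/{c}10.png",im[:,:,::-1])
s=cv2.imread("pics/scene10.png");d=cv2.imread("pics/side10.png")
o=np.zeros((560,800,3),np.uint8)
o[:,:400]=cv2.resize(s[180:320,400:500],None,fx=4,fy=4);o[:,400:]=cv2.resize(d[70:210,150:250],None,fx=4,fy=4);cv2.imwrite("pics/c10.png",o)
E
```

```text
time: 17.85
tool_pos: [0.4682, 0.275, 0.3066]
tool_rot: [-3.14, -0.012, 0.295]
contact_force: [1.2, 0.9, -0.2]
opening: 0.021
t 17.85 pos [0.4682 0.275  0.3066] rpy [-179.91   -0.71   16.92] f [ 1.2  0.9 -0.2] op 0.021
  row [ 3.25 20.85  0.17] [-0.13 -0.7   6.92]
```

View pics/c10.png

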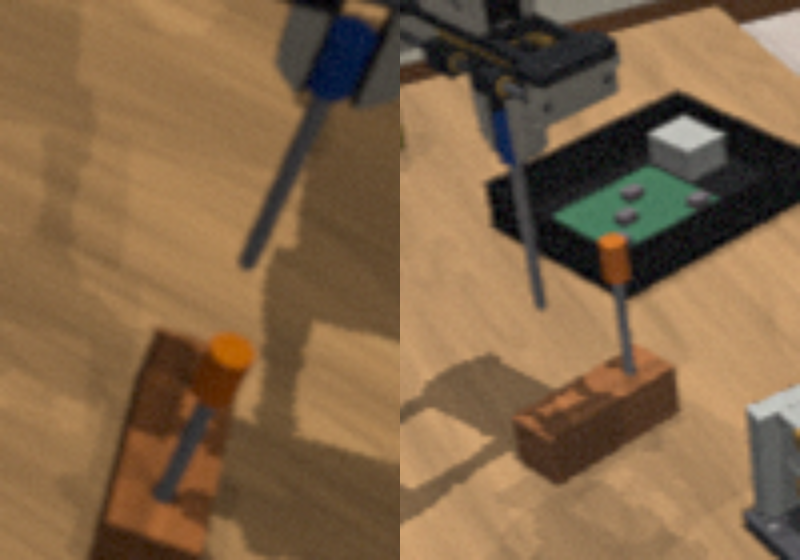

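```bash
python3 - <<'E'
from h import *
plan(.600,.053,.300,17)
E

```

```text
t 17.95 pos [0.4666 0.2743 0.302 ] rpy [-179.96   -0.25   16.91] f [ 0.8 -0.6 -2.5] op 0.0216
  row [ 6.32 25.05  0.21] [-0.04 -0.25 -0.09]
```

```bash
python3 -m creep '[[[0.8,3,-0.5,0,-0.2,0,-1],[1.6,6.4,-0.5,0,-0.2,0,-1],[2.5,9.8,-0.5,0,-0.2,0,-1],[3.3,13.2,-0.3,0,-0.2,0,-1],[4.2,16.6,-0.2,0,-0.2,0,-1],[5,20,0,0,-0.2,0,-1],[5.7,22.8,0,0,-0.2,0,-1],[6.3,25,0,0,-0.2,0,-1]]]'
python3 -m creep '[[[0,0,0,0,0,0,-1],[0,0,0,0,0,0,-1]]]'
python3 - <<'E'
from h import *
plan(.600,.053,.290,17)
for c in["scene","side"]:
    im=robot.read_camera(c); cv2.imwrite(f"pics/{c}11.png",im[:,:,::-1])
im=robot.read_camera("wrist");cv2.imwrite("pics/w11.png",im[:,:,::-1])
s=cv2.imread("pics/scene11.png");d=cv2.imread("pics/side11.png")
o=np.zeros((600,800,3),np.uint8)
o[:,:400]=cv2.resize(s[170:270,300:367],(400,600),interpolation=cv2.INTER_CUBIC);o[:,400:]=cv2.resize(d[115:215,225:292],(400,600),interpolation=cv2.INTER_CUBIC);cv2.imwrite("pics/c11.png",o)
E
```

```text
time: 18.75
tool_pos: [0.5997, 0.0517, 0.3002]
tool_rot: [-3.14, 0.002, 0.294]
contact_force: [-0.3, -0.5, -0.3]
opening: 0.0209
time: 18.95
tool_pos: [0.5991, 0.0515, 0.2984]
tool_rot: [-3.138, 0.006, 0.293]
contact_force: [0.3, 0.9, -0.0]
opening: 0.0208
t 18.95 pos [0.5991 0.0515 0.2984] rpy [-179.82    0.33   16.78] f [ 0.3  0.9 -0. ] op 0.0208
  row [ 0.14 -0.12  0.84] [-0.18  0.33 -0.22]
```

View pics/c11.png

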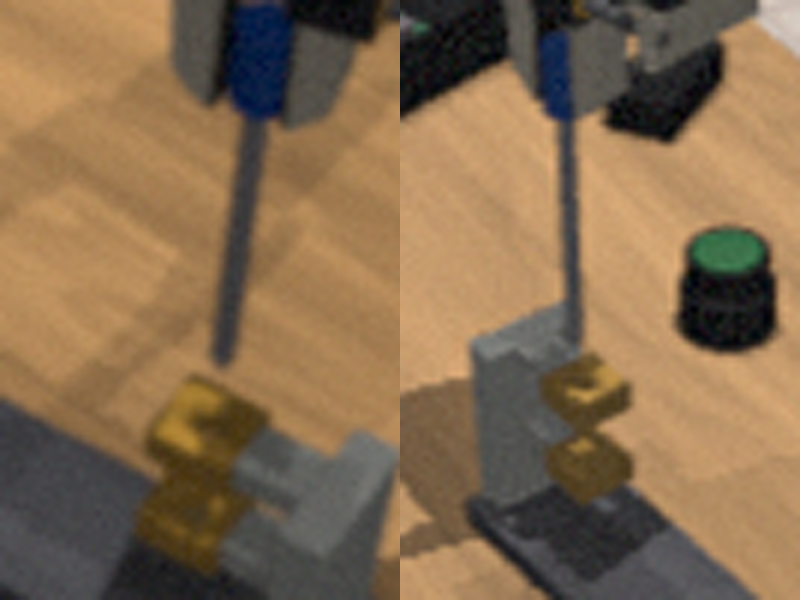

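View pics/w11.png

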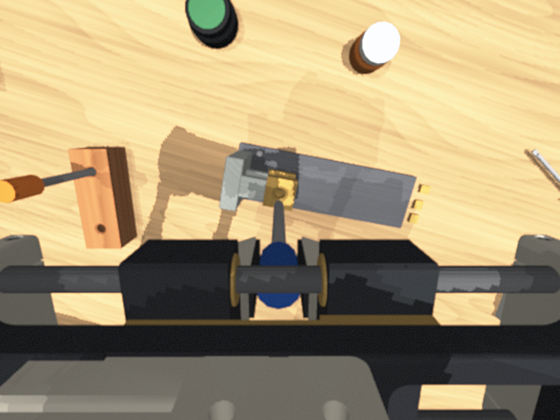

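```bash
cat >> h.py <<'E'
def tri(a,b):
    rows=[]
    for cam,px in(("scene",a),("side",b)):
        P=robot.camera_params(cam);M=P["camera_matrix"]@np.c_[P["R"],P["t"]]
        rows+=[px[0]*M[2]-M[0],px[1]*M[2]-M[1]]
    v=np.linalg.svd(np.array(rows))[2][-1];return v[:3]/v[3]
E
python3 - <<'E'
from h import *
print("tip",tri((337.2,230.8),(253.8,172.5)),"neck",tri((343.9,189.7),(252.8,134.7)),"bore",tri((334.9,240.4),(256,178.7)))
for c in("scene","side"):
  print(c,proj([[.5991,.0515,.1472],[.5991,.0515,.2812],[.6,.053,.12]],c).round(1).tolist())
E
```

```text
tip [0.59189124 0.04982405 0.14326737] neck [0.59611832 0.05301034 0.27389967] bore [0.59813673 0.05068659 0.11656622]
scene [[335.2, 232.2], [341.7, 187.9], [334.4, 240.8]]
side [[254.9, 170.2], [253.0, 132.1], [255.3, 177.0]]
```

```bash
cat > rod.py <<'E'
from h import *
from scipy.optimize import least_squares
def line(im,c,r0,r1,half=7):
    # per-row centre of the dark grey shaft around the predicted line c(row)
    hsv=cv2.cvtColor(im,cv2.COLOR_BGR2HSV).astype(float); out=[]
    for r in range(r0,r1):
        x0=int(round(c(r))); xs=np.arange(x0-half,x0+half+1)
        sat=hsv[r,xs,1]; bg=np.median(np.r_[sat[:3],sat[-3:]]); w=np.clip(bg-sat-25,0,None)
        if w.sum()>40: out.append((r,(w*xs).sum()/w.sum()))
    o=np.array(out); k=np.polyfit(o[:,0],o[:,1],1); res=o[:,1]-np.polyval(k,o[:,0]); g=abs(res)<.6
    k=np.polyfit(o[g,0],o[g,1],1); print("line",k,len(o),g.sum(),np.std(res[g]).round(2)); return k
def solve(ks,kd,ztip,bs=(.5,0),bd=(.7,0)):
    # rod axis: (x,y) at z=ztip and slopes dx/dz, dy/dz
    def f(v):
        r=[]
        for cam,k,b in(("scene",ks,bs),("side",kd,bd)):
            for dz in(0.01,.12):
                u=proj([v[0]+v[2]*dz,v[1]+v[3]*dz,ztip+dz],cam)[0]; r.append(u[0]+b[0]-np.polyval(k,u[1]))
        return r
    s=least_squares(f,[.6,.053,0,0]).x; print("tip xy",s[:2].round(4),"slope deg x,y",np.degrees(s[2:]).round(2)); return s
E
python3 - <<'E'
from rod import *
s=cv2.imread("pics/scene11.png");d=cv2.imread("pics/side11.png")
ks=line(s,lambda r:337.2-.162*(r-230.8),194,228); kd=line(d,lambda r:253.8+.026*(r-172.5),138,162,6)
solve(ks,kd,.1472); solve(ks,kd,.1472,(0,0),(0,0))
E
```

```text
line [-1.41247499e-01  3.69197981e+02] 34 34 0.08
line [4.86280041e-02 2.45684622e+02] 24 24 0.08
tip xy [0.5924 0.0493] slope deg x,y [ 0.05 -0.26]
tip xy [0.5966 0.0529] slope deg x,y [-0.09 -0.39]
```

```bash
python3 - <<'E'
from rod import *
# perpendicular-to-line image offset at bore; solve for world dx,dy
def need(ds,dd):
    A=[];b=[]
    for cam,k,d in(("scene",-.14125,ds),("side",.04863,dd)):
        u0=proj([.6,.053,.12],cam)[0];row=[]
        for e in([1e-3,0,0],[0,1e-3,0]):
            u=proj(np.array([.6,.053,.12])+e,cam)[0]-u0; row.append(u[0]-k*u[1])
        A.append(row);b.append(d)
    print(A,"mm",np.linalg.solve(A,b))
need(-.34,1.63);need(-.4,1.9); need(0,1.2)
# measure brass top face in initial images
for n,(x0,y0,w,h) in(("scene",(320,228,30,34)),("side",(245,170,22,32))):
    im=cv2.imread(f"pics/{n}0.png");hsv=cv2.cvtColor(im,cv2.COLOR_BGR2HSV)[y0:y0+h,x0:x0+w]
    m=(hsv[...,1]>165)&(hsv[...,2]>120)&(abs(hsv[...,0].astype(int)-19)<7)
    n_,L,st,ce=cv2.connectedComponentsWithStats(m.astype(np.uint8))
    print(n,[(st[i,4],(ce[i]+[x0,y0]).round(1).tolist()) for i in range(1,n_) if st[i,4]>10])
    print(hsv[10:14,8:14].tolist())
s=cv2.imread("pics/scene0.png")[225:262,318:352];d=cv2.imread("pics/side0.png")[165:200,240:274]
o=np.zeros((600,800,3),np.uint8);o[:444,:408]=cv2.resize(s,None,fx=12,fy=12,interpolation=cv2.INTER_CUBIC);o[:385,410:784]=cv2.resize(d,None,fx=11,fy=11,interpolation=cv2.INTER_CUBIC);cv2.imwrite("pics/bore.png",o[:450])
E
```

```text
[[np.float64(-0.23290603088532086), np.float64(0.4017759346642895)], [np.float64(0.29025590540396734), np.float64(-0.14980098405406767)]] mm [7.38988269 3.43760819]
[[np.float64(-0.23290603088532086), np.float64(0.4017759346642895)], [np.float64(0.29025590540396734), np.float64(-0.14980098405406767)]] mm [8.60722676 3.99395505]
[[np.float64(-0.23290603088532086), np.float64(0.4017759346642895)], [np.float64(0.29025590540396734), np.float64(-0.14980098405406767)]] mm [5.89919538 3.41971249]
scene [(np.int32(137), [334.3, 239.9])]
[[[19, 169, 171], [20, 183, 170], [20, 186, 166], [20, 176, 158], [19, 185, 138], [19, 181, 127]], [[19, 173, 170], [19, 179, 170], [19, 176, 165], [19, 178, 145], [20, 182, 118], [20, 181, 97]], [[19, 177, 174], [20, 185, 168], [19, 179, 164], [19, 185, 138], [18, 182, 101], [18, 190, 79]], [[20, 177, 173], [19, 177, 170], [19, 183, 162], [20, 179, 147], [21, 189, 109], [19, 172, 89]]]
side []
[[[19, 153, 188], [19, 153, 183], [18, 153, 187], [19, 156, 185], [18, 154, 189], [19, 157, 192]], [[19, 159, 173], [19, 152, 196], [18, 155, 196], [20, 151, 194], [18, 150, 168], [19, 148, 129]], [[19, 145, 134], [18, 149, 181], [19, 155, 170], [19, 152, 134], [19, 149, 108], [19, 159, 90]], [[19, 153, 85], [18, 144, 103], [20, 154, 101], [18, 148, 95], [19, 141, 87], [20, 150, 85]]]
```

View pics/bore.png

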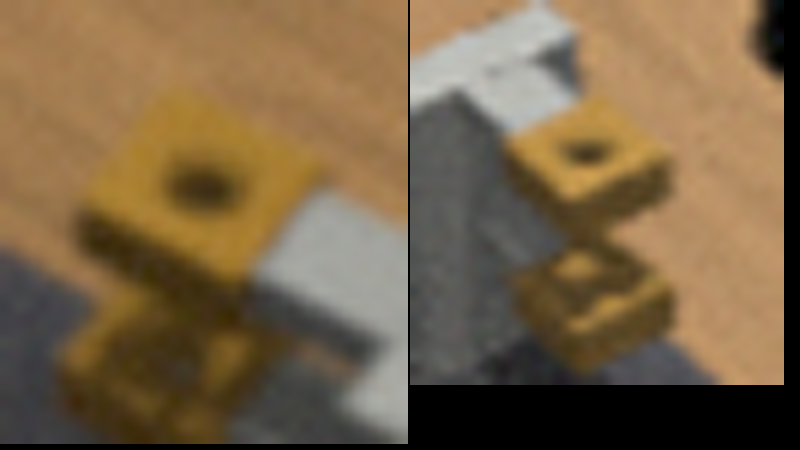

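```bash
python3 - <<'E'
from h import *
im=cv2.imread("pics/w11.png")
cv2.imwrite("pics/w11c.png",cv2.resize(im[165:245,240:320],None,fx=7,fy=7,interpolation=cv2.INTER_CUBIC))
o=robot.observe();print(o["tool_pos"],np.degrees(o["tool_rot"]))
R=Rn.from_euler("xyz",o["tool_rot"])
for L in (.1512,.12,.05,.017): print(L,proj(o["tool_pos"]+R.apply([0,0,L]),"wrist"))
print(proj([[.6,.053,.12],[.6,.053,.072]],"wrist"))
E
```

```text
[0.59907198 0.05274447 0.29991492] [-179.86970705    0.18581155   16.91238324]
0.1512 [[278.98283396 202.0578017 ]]
0.12 [[279.01907311 209.98305488]]
0.05 [[279.13913232 236.23917633]]
0.017 [[279.22824177 255.72680077]]
[[279.3461568  194.6861985 ]
 [279.34702385 186.64292765]]
```

View pics/w11c.png

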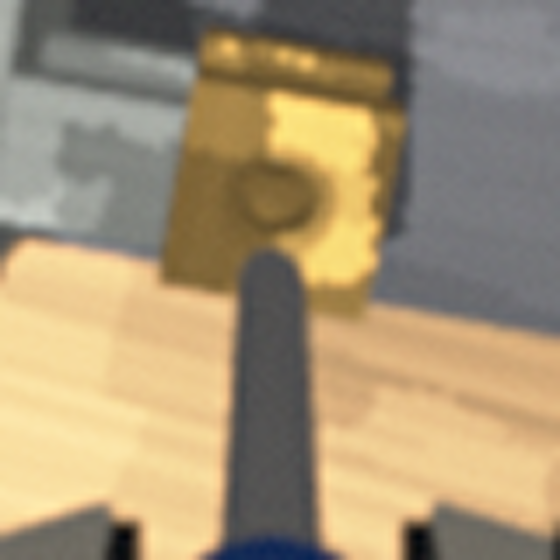

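```bash
python3 - <<'E'
from h import *
plan(.6034,.0540,.278,17)
E
```

```text
t 19.1 pos [0.5991 0.0527 0.2999] rpy [-179.87    0.19   16.91] f [-0.3 -0.3 -0.9] op 0.0209
  row [0.46 0.01 2.19] [-0.13  0.19 -0.09]
```

```bash
python3 -m creep '[[[0.2,0,0.5,-0.1,0.2,0,-1],[0.45,0,1.1,-0.1,0.2,0,-1],[0.45,0,1.7,-0.1,0.2,0,-1],[0.45,0,2.1,-0.1,0.2,0,-1],[0.45,0,2.1,-0.1,0.2,0,-1],[0.45,0,2.1,-0.1,0.2,0,-1]]]'
cat > look.py <<'E'
import sys
from rod import *
n=sys.argv[1]
o=robot.observe();R=Rn.from_euler("xyz",o["tool_rot"])
im=robot.read_camera("wrist")[:,:,::-1]
print(o["time"],o["tool_pos"].round(4),np.degrees(o["tool_rot"]).round(2),o["contact_force"].round(1),"tip pred",proj(o["tool_pos"]+R.apply([0,0,.1512]),"wrist").round(1),"bore pred(.6,.053)",proj([[.6,.053,.12]],"wrist").round(1))
s=robot.read_camera("scene")[:,:,::-1].copy();d=robot.read_camera("side")[:,:,::-1].copy()
cv2.imwrite(f"pics/s_{n}.png",s);cv2.imwrite(f"pics/d_{n}.png",d);cv2.imwrite(f"pics/w_{n}.png",im)
out=np.zeros((560,800,3),np.uint8)
out[:400,:400]=cv2.resize(im[165:245,240:320],(400,400),interpolation=cv2.INTER_CUBIC)
out[:420,400:600]=cv2.resize(s[190:274,315:355],(200,420),interpolation=cv2.INTER_CUBIC)
out[:420,600:]=cv2.resize(d[130:214,235:275],(200,420),interpolation=cv2.INTER_CUBIC)
cv2.imwrite(f"pics/l_{n}.png",out[:420])
E
python3 look.py 12
```

```text
time: 19.7
tool_pos: [0.6033, 0.054, 0.2789]
tool_rot: [-3.141, -0.0, 0.295]
contact_force: [0.3, 0.2, -0.6]
opening: 0.0211
19.7 [0.6033 0.054  0.2789] [-1.7997e+02 -1.0000e-02  1.6910e+01] [ 0.3  0.2 -0.6] tip pred [[278.9 202.1]] bore pred(.6,.053) [[279.  203.7]]
```

View pics/l_12.png

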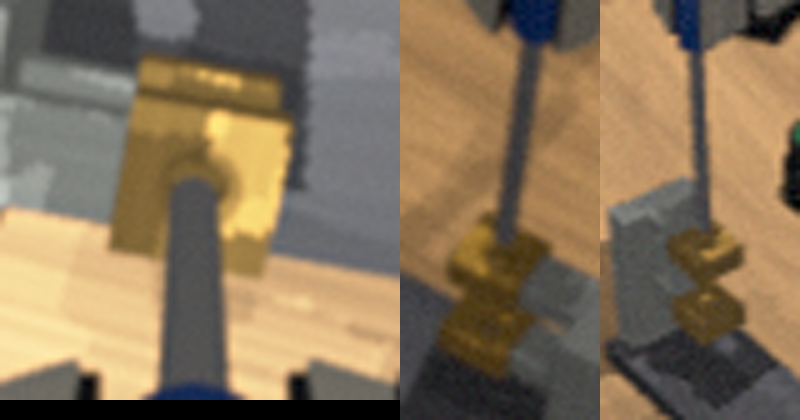

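```bash
python3 -m creep '[[[-0.05,0.12,0.2,0,0,0,-1],[-0.05,0.12,0.5,0,0,0,-1],[-0.05,0.12,0.8,0,0,0,-1],[-0.05,0.12,1.1,0,0,0,-1],[-0.05,0.12,1.3,0,0,0,-1]]]'
python3 look.py 13
```

```text
time: 20.35
tool_pos: [0.6032, 0.0527, 0.2657]
tool_rot: [-3.141, -0.0, 0.295]
contact_force: [-0.5, -0.3, -0.7]
opening: 0.0212
20.35 [0.6032 0.0527 0.2657] [-1.7997e+02 -2.0000e-02  1.6900e+01] [-0.5 -0.3 -0.7] tip pred [[279.1 202. ]] bore pred(.6,.053) [[277.9 206.2]]
```

View pics/l_13.png

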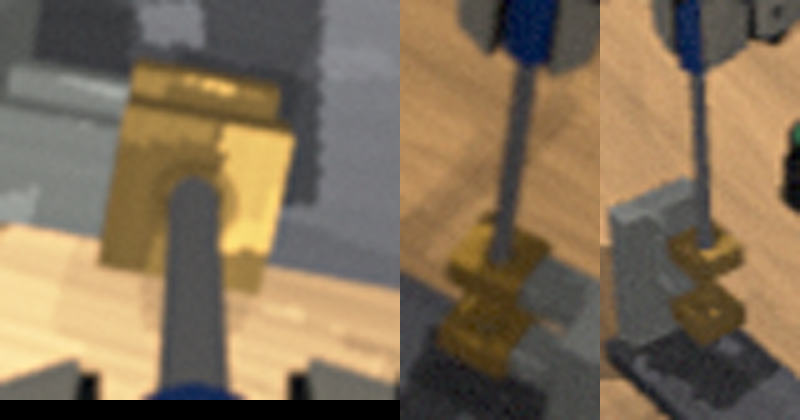

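```bash
python3 -m creep '[[[0,0,0.3,0,0,0,-1],[0,0,0.6,0,0,0,-1],[0,0,0.9,0,0,0,-1],[0,0,0.9,0,0,0,-1]]]'
python3 look.py 14
```

```text
time: 20.9
tool_pos: [0.603, 0.0527, 0.2563]
tool_rot: [-3.141, 0.001, 0.295]
contact_force: [-0.9, -0.5, -0.4]
opening: 0.0211
20.9 [0.603  0.0527 0.2563] [-1.7995e+02  3.0000e-02  1.6910e+01] [-0.9 -0.5 -0.4] tip pred [[278.9 202.2]] bore pred(.6,.053) [[277.9 208.4]]
```

View pics/l_14.png

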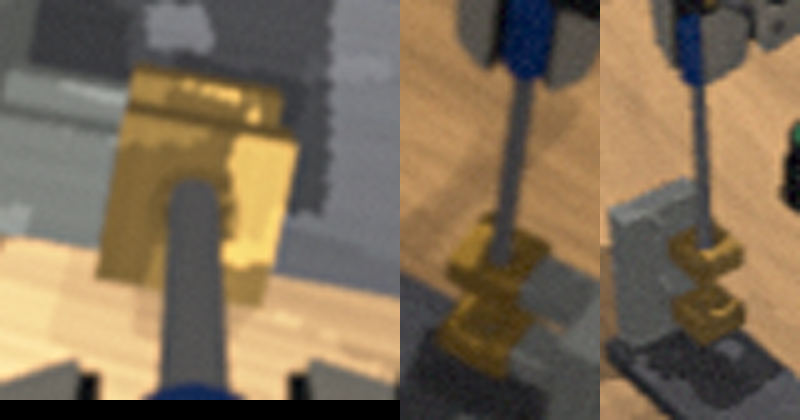

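```bash
python3 -m creep '[[[0,0.05,0.4,0,0,0,-1],[0,0.05,0.8,0,0,0,-1],[0,0.05,1.2,0,0,0,-1],[0,0.05,1.2,0,0,0,-1]]]'
python3 look.py 15
```

```text
time: 21.45
tool_pos: [0.6031, 0.0523, 0.2441]
tool_rot: [-3.141, 0.001, 0.295]
contact_force: [0.5, -0.3, -0.7]
opening: 0.0213
21.45 [0.6031 0.0523 0.2441] [-1.7994e+02  6.0000e-02  1.6910e+01] [ 0.5 -0.3 -0.7] tip pred [[278.9 202.2]] bore pred(.6,.053) [[277.4 211.7]]
```

View pics/l_15.png

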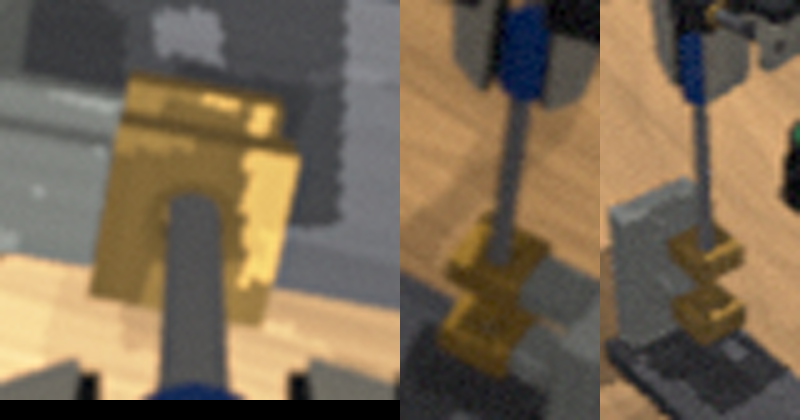

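Through the upper bore (tip z ≈ 93 mm) with no side force. I'll go on to the lower one.

```bash
python3 -m creep '[[[0,0,0.4,0,0,0,-1],[0,0,0.8,0,0,0,-1],[0,0,1.2,0,0,0,-1],[0,0,1.6,0,0,0,-1],[0,0,1.7,0,0,0,-1]]]'
python3 look.py 16
```

```text
time: 22.1
tool_pos: [0.6032, 0.0523, 0.2273]
tool_rot: [-3.141, 0.0, 0.295]
contact_force: [-0.2, -1.0, -0.1]
opening: 0.0216
22.1 [0.6032 0.0523 0.2273] [-1.7995e+02  3.0000e-02  1.6910e+01] [-0.2 -1.  -0.1] tip pred [[279.  202.1]] bore pred(.6,.053) [[277.3 216.9]]
```

View pics/l_16.png

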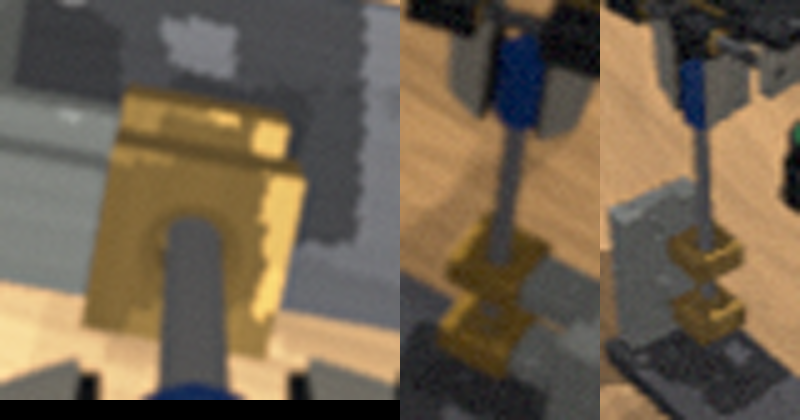

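```bash
python3 -m creep '[[[0,0,0.3,0,0,0,-1],[0,0,0.6,0,0,0,-1],[0,0,0.9,0,0,0,-1],[0,0,1.2,0,0,0,-1]]]'
python3 look.py 17
```

```text
time: 22.65
tool_pos: [0.6035, 0.0523, 0.2157]
tool_rot: [-3.141, -0.001, 0.295]
contact_force: [0.4, 0.4, -0.1]
opening: 0.0212
22.65 [0.6035 0.0523 0.2157] [-1.7997e+02 -3.0000e-02  1.6910e+01] [ 0.4  0.4 -0.1] tip pred [[279.1 201.8]] bore pred(.6,.053) [[277.2 220.9]]
```

View pics/l_17.png

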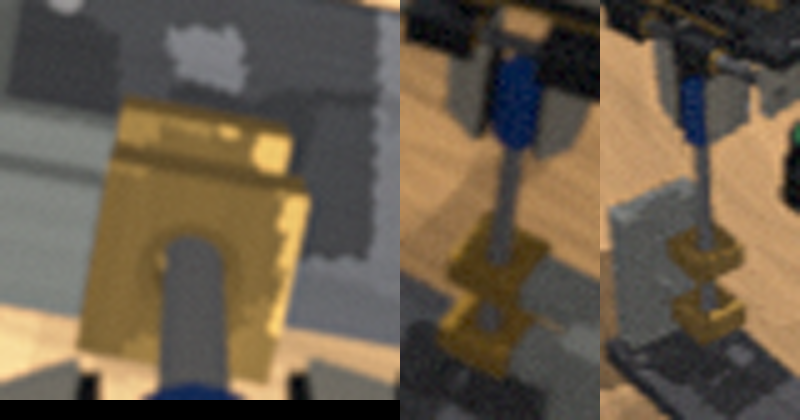

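```bash
python3 -m creep '[[[0,0,0.3,0,0,0,-1],[0,0,0.6,0,0,0,-1],[0,0,0.9,0,0,0,-1],[0,0,1.2,0,0,0,-1],[0,0,1.4,0,0,0,-1]]]'
python3 -m creep '[[[0,0,0.3,0,0,0,-1],[0,0,0.6,0,0,0,-1]]]'
python3 look.py 18
```

```text
time: 23.3
tool_pos: [0.6033, 0.0523, 0.2013]
tool_rot: [-3.141, 0.0, 0.295]
contact_force: [0.1, 0.0, 0.1]
opening: 0.0214
time: 23.5
tool_pos: [0.6033, 0.0523, 0.1951]
tool_rot: [-3.141, 0.0, 0.295]
contact_force: [-0.8, 0.3, -1.5]
opening: 0.0212
23.5 [0.6033 0.0523 0.1951] [-1.7996e+02  2.0000e-02  1.6900e+01] [-0.8  0.3 -1.5] tip pred [[279.1 201.8]] bore pred(.6,.053) [[277.2 228.5]]
```

View pics/l_18.png

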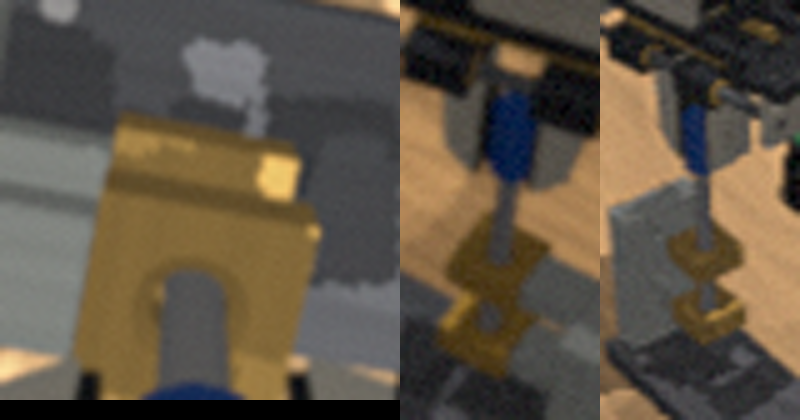

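```bash
python3 -m creep '[[[0,0,0.3,0,0,0,-1],[0,0,0.6,0,0,0,-1],[0,0,0.8,0,0,0,-1],[0,0,0.8,0,0,0,-1]]]'
python3 -m creep '[[[0,0,0,0,0,0,-1],[0,0,0,0,0,0,-1]]]'
python3 look.py 19
python3 - <<'E'
import cv2,numpy as np
s=cv2.imread("pics/s_19.png");d=cv2.imread("pics/d_19.png")
o=np.zeros((600,800,3),np.uint8)
o[:,:400]=cv2.resize(s[205:295,305:365],(400,600),interpolation=cv2.INTER_CUBIC);o[:,400:]=cv2.resize(d[145:235,230:290],(400,600),interpolation=cv2.INTER_CUBIC);cv2.imwrite("pics/c19.png",o)
E
```

```text
time: 24.05
tool_pos: [0.603, 0.0523, 0.1866]
tool_rot: [-3.14, 0.002, 0.295]
contact_force: [-1.5, -0.2, -1.4]
opening: 0.0209
time: 24.25
tool_pos: [0.603, 0.0523, 0.1866]
tool_rot: [-3.14, 0.001, 0.295]
contact_force: [-0.2, -0.2, -0.4]
opening: 0.0212
24.25 [0.603  0.0523 0.1866] [-1.7993e+02  9.0000e-02  1.6900e+01] [-0.2 -0.2 -0.4] tip pred [[279.  202.1]] bore pred(.6,.053) [[277.2 231.8]]
```

View pics/c19.png

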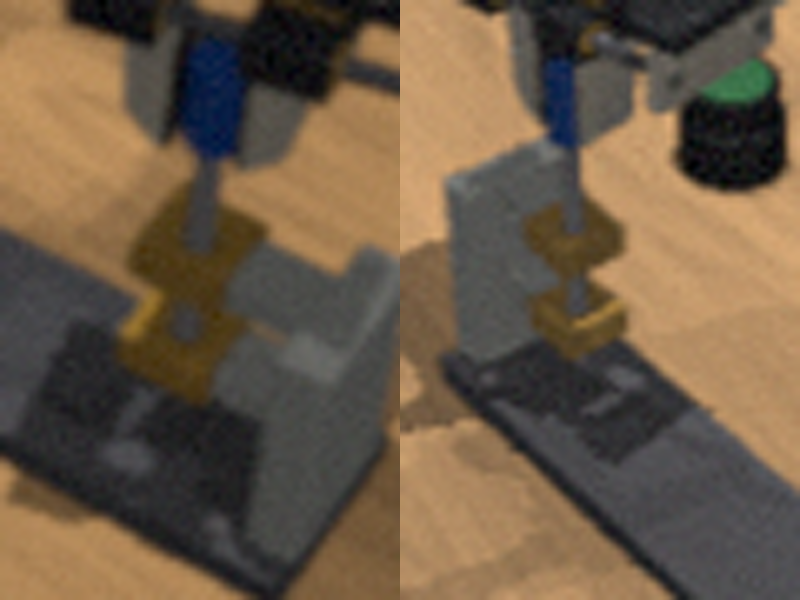

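View pics/s_19.png

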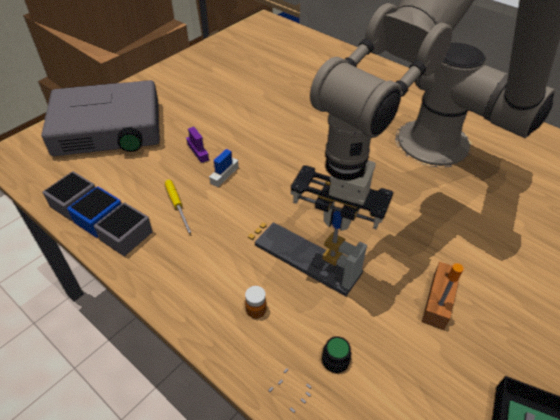

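View pics/w_19.png

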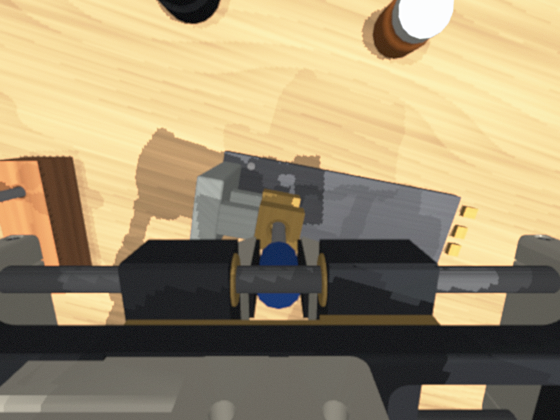

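```bash
python3 - <<'E'
from h import *
for z in(.160,.165,.1694,.175): print(z,[proj([.602,.053,z],c).round(1).tolist() for c in("scene","side")])
E
```

```text
0.16 [[[335.6, 229.5]], [[255.3, 166.2]]]
0.165 [[[335.8, 227.9]], [[255.3, 164.9]]]
0.1694 [[[336.0, 226.6]], [[255.2, 163.7]]]
0.175 [[[336.2, 224.8]], [[255.1, 162.2]]]
```

```bash
python3 - <<'E'
from cell import robot
print(robot.hand_in()); o=robot.observe(); print(o["time"],o["tool_pos"],o["contact_force"])
E
```

```text
the job is handed in; nothing more can be done
None
the job is handed in; nothing more can be done
```

I finished the job and handed it in at about 24.4 s of the 64 s allowed.

**Chips and scraper:** I wiped the three chips off the free end of the slide plate with the white foot. The last pictures show them on the table just beyond the end, with the plate clear. The scraper stands upright back at its starting spot, clear of the frame. The bystanders look untouched.

**Rod:** I took the blue-capped rod from the stand and lowered it through both bushings. I am holding it upright with a 50 N grip. Contact forces stayed under about 3 N in every reading, and the pictures show the shaft in the upper and lower bores.

**Not fully confirmed:**
- **Tip position:** it is hidden behind the lower bushing, so I could not see it directly. From the tool height, it should be at about z = 35 mm. That is about 20 mm below the bushing and well clear of the plate. The height of the cap in the scene and side views agrees to within a few mm.
- **Bushing position:** the cameras disagreed on the bushing axis by 2–5 mm. I centred the rod on the mouth using the wrist picture, and it met no side force on the way in.

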